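# Box up an order of carded joining biscuits

## Task

Lift the lid off the order box and lay it flat, right way up, in the middle of the grey mat. Take every pack that hangs on the two display stands off its peg, raising it just enough to slide it out over the upturned tip without wrenching it against the peg, and stand them all upright on the floor of the order box. Then, when they are all in, put the lid back on the box so that it sits fully down and level on the rim. Leave the other things on the counter where they are.

Things in the scene. Friction and masses are not known exactly. Their poses are not given: they have to be found in the camera images.
- stand_left: Fixed steel display stand, left as the robot sees it. Base 120 x 220 x 12, origin: centre of underside. Two level 8 mm pegs at y = +-48, axis at z = 106, run from a rail at x = 30 towards -x; at x = -45 they turn up, tips ending at x = -56, top z = 120 (highest point). A pack hangs near x = -5 (x -12 to 2), underside at z = 30, card square to the peg; it slides out along -x. End posts at x = 30, y = +-104.
- stand_right: Fixed steel display stand, right as the robot sees it. Base 120 x 220 x 12, origin: centre of underside. Two level 8 mm pegs at y = +-48, axis at z = 106, run from a rail at x = 30 towards -x; at x = -45 they turn up, tips ending at x = -56, top z = 120 (highest point). A pack hangs near x = -5 (x -12 to 2), underside at z = 30, card square to the peg; it slides out along -x. End posts at x = 30, y = +-104.
- pack_yellow: Pack, yellow card; may be absent. 44 (x) x 60 (y) x 118 tall, 110 g; origin: centre of underside. Clear body to z = 48; above it a stiff card 8 thick in the plane x = 0, with a window (38 wide, z 48 to 80) for the peg; grip the solid card above it (z 80 to 118, 60 wide) across its 8 mm. Hung, the window's top edge rests on the peg: raise it over 10 but under 22 mm to pass the tip. Stands by itself. Hung on the left stand.
- pack_green: Pack, green card; may be absent. 44 (x) x 60 (y) x 118 tall, 110 g; origin: centre of underside. Clear body to z = 48; above it a stiff card 8 thick in the plane x = 0, with a window (38 wide, z 48 to 80) for the peg; grip the solid card above it (z 80 to 118, 60 wide) across its 8 mm. Hung, the window's top edge rests on the peg: raise it over 10 but under 22 mm to pass the tip. Stands by itself. Hung on the left stand.
- pack_blue: Pack, blue card; may be absent. 44 (x) x 60 (y) x 118 tall, 110 g; origin: centre of underside. Clear body to z = 48; above it a stiff card 8 thick in the plane x = 0, with a window (38 wide, z 48 to 80) for the peg; grip the solid card above it (z 80 to 118, 60 wide) across its 8 mm. Hung, the window's top edge rests on the peg: raise it over 10 but under 22 mm to pass the tip. Stands by itself. Hung on the right stand.
- pack_red: Pack, red card; may be absent. 44 (x) x 60 (y) x 118 tall, 110 g; origin: centre of underside. Clear body to z = 48; above it a stiff card 8 thick in the plane x = 0, with a window (38 wide, z 48 to 80) for the peg; grip the solid card above it (z 80 to 118, 60 wide) across its 8 mm. Hung, the window's top edge rests on the peg: raise it over 10 but under 22 mm to pass the tip. Stands by itself. Hung on the right stand.
- order_box: Open wooden order box, loose on the counter, 1.1 kg. Outside 136 (x) x 162 (y) x 140 tall, walls and floor 6 thick, so inside 124 x 150. Origin: centre of underside; rim at z = 140, inner floor z = 6. Holds four packs standing two by two, cards square to the box's x, e.g. centred at x = +-31, y = +-37.
- lid: Loose plywood lid, 200 g, on the box at the start. Plate 150 (x) x 176 (y) x 8; origin: centre of the plate's underside, which rests on the rim. Below it a block 112 x 138, 8 deep, goes inside the rim with 6 mm play all round (lying elsewhere the lid rests on it, origin 8 mm up). On top a solid wooden grip bar 80 long (x), 16 wide (y), z = 8 to 38. Either way round fits.
- mat: Grey felt mat fixed on the counter between robot and box, 160 (x) x 190 (y) x 3. Origin: centre of its underside; top at z = 3. Empty at the start: the place for the lid while the box is being filled.
- glue: White glue bottle, 56 across, 150 tall. Origin under its centre. Leave alone.
- mallet: Hammer lying on the counter, leave alone.
- driver: Screwdriver lying on the counter, leave alone.
- offcut: Dark wooden offcut 50 x 110 x 28, origin under its centre. Leave alone.
- tub: Clear tub of wooden biscuits, 96 across, 120 tall, origin under its centre. Leave alone.
There are look-alikes about, which are no part of the job. What is shaped like the pack_blue but orange, purple or turquoise is not meant.

How it is judged:
By the outcome, as a careful person would: the job done as asked, in the order asked, and still so for the second after the job is handed in, with the robot touching nothing.
Of pack_yellow, pack_green, pack_blue, pack_red only 2 to 4 are there at a start; the rules pass over those that are not, and their reading is None.
At some moment in a run one of order_box, lid may be knocked a few centimetres aside while the robot is not near it.
It also fails if it takes over 210 s, if anything falls off the work surface, if the arm or the gripper's body presses on something with over 40 N, if the wrist force passes 120 N, or if a joint passes its speed limit or range.

## Robot

A 6-joint arm with a two-finger parallel gripper is mounted at the origin on the work surface. World frame = base frame: x ahead of the robot, y to its left, z up, the work surface at z = 0. Lengths are in m, angles in rad, forces in N, time in s.
With the tool pointing down it reaches from about 0.375 to 0.9 m from the base axis. Payload 3.1 kg.
Tool frame: the origin (TCP) lies midway between the tips of the shut fingers; the grasp point (between the pads) lies 19 mm behind it; x points along the fingers, y is the direction in which the jaws open and shut, and the axes are right-handed (so a half turn about x gives the same grasp; the last joint's range is limited). The gripper opens to 87 mm and grips with 3 to 60 N. Pads are 19 mm wide; open, the fingers measure 117 mm over their backs; the gripper's body (75 mm by 190 mm) begins 51 mm behind the grasp point.
Start: joints at [1.139, 0.527, 1.433, -0, 1.181, -0.178], TCP at [0.157, 0.605, 0.223] pointing down, gripper open.
Joint ranges: [-3.08, 3.08], [-0.75, 2.2], [0.22, 2.44], [-1.43, 4.57], [0, 2.65], [-2.85, 2.85]. Speed limits (rad/s): [2.79, 2.79, 3.14, 3.14, 3.14, 3.14].

## Interface

Orientations are given as a unit quaternion [x, y, z, w].
In Python, from rig import get_obs, imaging, robot gives the robot as it stands.
- The arm moves only by the shell command python3 -m inch 'ROWS' [FORCE]. ROWS is JSON, a list of rows, each a list of 3 entries, a list of its own where there are three numbers: the finger opening in mm, from 0 to 87, then the shift along the tool's x, y, z in mm, then the turn, a rotation vector about the tool's x, y, z in degrees. In form: [[grip, [dx, dy, dz], [wx, wy, wz]], ...]. A call has 1 to 12 rows; each row shifts and turns the pose as measured when the row begins, along the tool's axes as they then stand; what a row does not reach is not made up. A row lasts 1/8 s, in which the tool goes at most 62.5 mm and 10.7 degrees, less where a joint would pass 70% of its speed; a pose out of reach is approached as far as the arm can. A call with a gripper value outside its range is refused whole. The fingers move at their own pace and stop on an object; FORCE is the grip in N (left out, the last holds). Time passes only in rows, so rows that do not move let the fingers close. It gives the time, the measured TCP pose, the force and the opening at its end, in the units of the state.
- get_obs(): the state, without advancing time (a new reading comes with each control period).
- imaging.camera(name): name is "side" or "top"; returns the picture (400x640x3 uint8, red, green, blue); there is no depth.
- imaging.camera_params(name): a dict with "camera_matrix" (3x3 intrinsics, pixels), "k1" (the pictures are not rectified: a ray, as slopes to the right and down, at radius r is drawn at 1 + k1 r^2 times it, then the intrinsics apply), "xyz" and "rotation" of the camera in the world. Camera axes: x right, y down, z forward; pixel columns grow to the right and rows downward; lengths in m; the calibration is good to about 2 mm. A picture is of the moment at which its call begins. camera_params takes no time and is no camera call.
- robot.hand_in(): hands the job in, once; it reports no verdict.
Trained networks look in the newest picture that a camera, given by its name, has taken for a name from the list of things; names that differ only in an ending like _2 or _b are one class to them, and where a whole thing is asked for, a point or a joint stands for the part that bears it (a point fixed in the world has none). Each returns a list of dicts, best first, with "confidence" (0 to 1); they miss things now and then, are a little off and sometimes report something else, mostly with a low value. They report only what shows in the picture. A call takes as long as a camera call. They do not tell look-alikes from the thing itself.
- imaging.cut_out(camera, target): "pixels" (400x640 bool, what is visible of it) and "box" ([centre column, centre row, width, height] in pixels, round what is visible of it).
- imaging.tip_of(camera, target): "pixel" ([column, row] in pixels: a listed point, or the origin of a listed thing).
The state is a dict: "time": time; "q": joint angles; "joint_velocities": joint speeds; "joint_torque": joint torques, N m; "position": TCP position; "tool_rot": TCP orientation; "ft_force": force on the tool from outside, world axes, zero at the start; "moment": the same for the moment, N m; "grip_width": finger opening in m.
Only numpy, scipy, OpenCV 4.12 (cv2) and the standard library are available. Lean on these libraries where they do the work, as an engineer would, in place of code of your own. Each camera call takes 0.05 s, during which the arm holds its last target. There are 200 camera calls.

## Working session

There is one attempt and no reset: what is moved stays moved. The work goes in short steps, Python scripts to look and compute and a shell command to move; the robot and the scene stay as the last step left them, time stands still between calls to the robot, and variables do not carry over. Pictures are saved under pics/ and viewed, about 12 in all and at most 16, crops included, and the job is handed in when it is done.

```bash
ls; mkdir -p pics; cat > h.py <<'E'
import numpy as np, cv2
from rig import get_obs, imaging, robot
from scipy.spatial.transform import Rotation as R
def P(c):
    p=imaging.camera_params(c); return np.array(p["camera_matrix"]),p["k1"],np.array(p["xyz"]),np.array(p["rotation"])
def rot(r):
    return r if r.shape==(3,3) else R.from_quat(r).as_matrix()
def proj(c,X):
    K,k,t,r=P(c); d=(np.atleast_2d(X)-t)@rot(r); s=d[:,:2]/d[:,2:]; s=s*(1+k*(s**2).sum(1,keepdims=True))
    return s@K[:2,:2].T+K[:2,2]
def ray(c,uv):
    K,k,t,r=P(c); s0=(np.array(uv,float)-K[:2,2])/[K[0,0],K[1,1]]; s=s0.copy()
    for _ in range(20): s=s0/(1+k*(s@s))
    return t,rot(r)@np.r_[s,1]
def onz(c,uv,z):
    t,d=ray(c,uv); return t+d*(z-t[2])/d[2]
def shot(c,name,crop=None,scale=1):
    im=imaging.camera(c); o=im
    if crop: o=im[crop[1]:crop[3],crop[0]:crop[2]]
    cv2.imwrite('pics/'+name,cv2.resize(o[:,:,::-1],None,fx=scale,fy=scale)); return im
E
python3 - <<'E'
from h import *
for c in("side","top"): print(P(c)); shot(c,c+'0.png',scale=1.25)
o=get_obs(); print(o["position"],o["tool_rot"],o["time"])
for c in("side","top"):
  for n in["stand_left","stand_right","pack_yellow","pack_green","pack_blue","pack_red","order_box","lid","mat"]:
    for r in imaging.tip_of(c,n)[:4]: print(c,n,np.round(r["pixel"]),round(r["confidence"],2),np.round(onz(c,r["pixel"],{'lid':.14}.get(n,.03 if 'pack' in n else 0)),3))
E
```

```text
pics
(array([[462.36072743,   0.        , 308.93126374],
       [  0.        , 462.36072743, 192.01783973],
       [  0.        ,   0.        ,   1.        ]]), -0.13571117169644326, array([ 0.18606792, -1.04212683,  1.00981332]), array([ 0.89865306, -0.11681142,  0.06605738, -0.41762926]))
(array([[366.35848622,   0.        , 320.21815677],
       [  0.        , 366.35848622, 198.0234867 ],
       [  0.        ,   0.        ,   1.        ]]), -0.08002703682688615, array([ 0.29149603, -0.0347763 ,  1.1589333 ]), array([-0.69822693,  0.7076731 , -0.07567683,  0.07714247]))
[0.15659571 0.60436205 0.22164836] [ 0.08880336  0.70163221 -0.09017185  0.70120984] 0.1
side stand_left [276. 158.] 0.62 [0.459 0.333 0.   ]
side stand_right [330. 296.] 0.56 [ 0.467 -0.32   0.   ]
side pack_yellow [270. 150.] 0.65 [0.438 0.345 0.03 ]
side pack_yellow [278. 159.] 0.48 [0.456 0.284 0.03 ]
side pack_green [291. 160.] 0.61 [0.501 0.266 0.03 ]
side pack_blue [425. 231.] 0.97 [ 0.81  -0.185  0.03 ]
side pack_blue [336. 277.] 0.88 [ 0.491 -0.285  0.03 ]
side pack_blue [224. 316.] 0.83 [ 0.18  -0.339  0.0
[... 342 characters left out ...]
 [0.477 0.3   0.   ]
top stand_left [400. 210.] 0.4 [ 0.502 -0.29   0.   ]
top stand_right [409. 217.] 0.89 [ 0.48  -0.318  0.   ]
top pack_yellow [199. 231.] 0.63 [0.44  0.348 0.03 ]
top pack_green [221. 210.] 0.89 [0.507 0.279 0.03 ]
top pack_blue [417. 315.] 0.78 [ 0.177 -0.319  0.03 ]
top pack_blue [359. 117.] 0.73 [ 0.813 -0.168  0.03 ]
top pack_blue [402. 207.] 0.72 [ 0.507 -0.292  0.03 ]
top pack_blue [457. 152.] 0.58 [ 0.688 -0.486  0.03 ]
top order_box [324. 164.] 0.62 [ 0.663 -0.047  0.   ]
top order_box [244. 270.] 0.16 [0.319 0.207 0.   ]
top lid [324. 150.] 0.68 [ 0.659 -0.046  0.14 ]
top mat [330. 231.] 0.65 [ 0.438 -0.063  0.   ]
top mat [324. 163.] 0.59 [ 0.666 -0.05   0.   ]
```

View pics/side0.png

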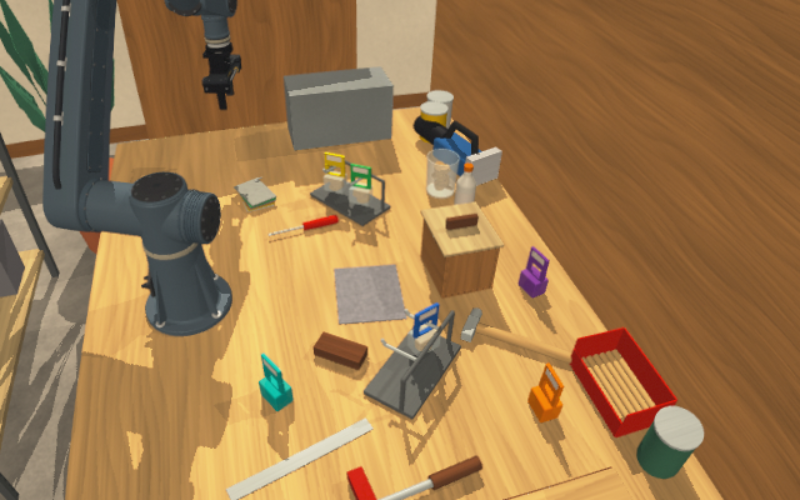

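View pics/top0.png

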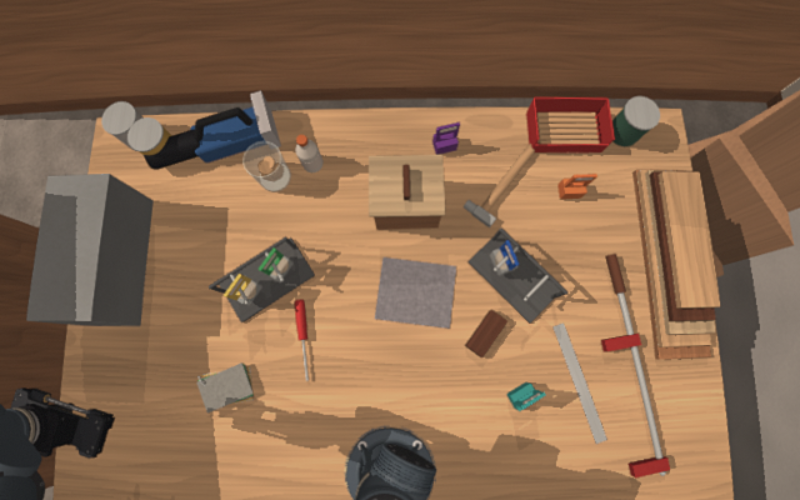

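The scene has yellow and green packs on the left stand, at (240,288) and (275,262) in the top view, and blue on the right stand at (505,255), with no red pack. The lid is on the box at (405,190), the mat is at (417,292), and the stands' rails are on their far sides. Next I'll fit poses by silhouette in both views.

```bash
cat > fit.py <<'E'
from h import *
from scipy.optimize import minimize
S=4
def box(x0,x1,y0,y1,z0,z1): return np.array([[x,y,z] for x in(x0,x1) for y in(y0,y1) for z in(z0,z1)])/1000
CARD=[box(-4,4,-30,30,80,118),box(-4,4,-30,-19,48,80),box(-4,4,19,30,48,80)]
LID=[box(-75,75,-88,88,0,8)]; BAR=[box(-40,40,-8,8,8,38)]
BOX=[box(-68,68,-81,81,0,140)]; MAT=[box(-80,80,-95,95,0,3)]
STAND=[box(-60,60,-110,110,0,12)]
def world(b,p,z): return b@R.from_euler('z',p[2]).as_matrix().T+[p[0],p[1],z]
def render(c,boxes,p,z):
    m=np.zeros((400*S,640*S),np.uint8)
    for b in boxes:
        uv=((proj(c,world(b,p,z))+.5)*S-.5)
        cv2.fillConvexPoly(m,cv2.convexHull(np.round(uv*16).astype(np.int32)),1,shift=4)
    return m
def fit(masks,boxes,p0,z,yaws=np.arange(0,180,15)):
    big={c:cv2.resize(m.astype(np.float32),None,fx=S,fy=S,interpolation=cv2.INTER_LINEAR) for c,m in masks.items()}
    def cost(p):
        t=0
        for c,m in big.items():
            r=render(c,boxes,p,z); i=(m*r).sum(); t+=1-i/(m.sum()+r.sum()-i)
        return t/len(big)
    def nm(p,d): return minimize(cost,p,method='Nelder-Mead',options=dict(initial_simplex=np.array([p]+[np.array(p)+v for v in np.diag([d,d,d*15])]),xatol=1e-4,fatol=1e-5,maxiter=150))
    a=sorted([(cost([*p0,np.radians(y)]),y) for y in yaws])[:3]
    r=min((nm([*p0,np.radians(y)],.012) for _,y in a),key=lambda r:r.fun); r=nm(r.x,.004)
    return r.x,r.fun
def hsv(im): return cv2.cvtColor(im,cv2.COLOR_RGB2HSV)
HUE=dict(yellow=(22,34),green=(48,75),blue=(100,118))
def cardmask(c,im,col,uv,rad=24):
    h=hsv(im); lo,hi=HUE[col]; m=(h[...,0]>=lo)&(h[...,0]<=hi)&(h[...,1]>150)&(h[...,2]>60)
    y,x=np.mgrid[:400,:640]; m&=((x-uv[0])**2+(y-uv[1])**2<rad**2); return m
def cut(c,n,uv):
    L=[r for r in imaging.cut_out(c,n)]; 
    L=[r for r in L if np.hypot(r["box"][0]-uv[0],r["box"][1]-uv[1])<35]
    return L[0]["pixels"] if L else None
E
cat > m.py <<'E'
from fit import *
im={c:imaging.camera(c) for c in("side","top")}
out={k:v.copy() for k,v in im.items()}
def draw(boxes,p,z,col):
    for c in out:
        for b in boxes:
            h=cv2.convexHull(np.round(proj(c,world(b,p,z))).astype(np.int32)); cv2.polylines(out[c],[h],True,col,1)
for n,g,st in[("yellow",(.44,.347),0),("green",(.505,.275),0),("blue",(.50,-.288),0)]:
    ms={c:cardmask(c,im[c],n,proj(c,[*g,.12])[0]) for c in im}
    p,f=fit(ms,CARD,g,.03); print(n,[int(m.sum()) for m in ms.values()],np.round(p,4),np.degrees(p[2]).round(1),round(f,3)); draw(CARD,p,.03,(255,255,255))
for n,B,g,z in[("lid",LID+BAR,(.66,-.047),.14),("order_box",BOX,(.665,-.05),0),("mat",MAT,(.438,-.063),0),("stand_left",STAND,(.47,.31),0),("stand_right",STAND,(.48,-.31),0)]:
    ms={}
    for c in im:
        m=cut(c,n,proj(c,[*g,z])[0])
        if m is not None: ms[c]=m
    p,f=fit(ms,B,g,z,np.arange(0,180,10)); print(n,list(ms),[int(m.sum()) for m in ms.values()],np.round(p,4),np.degrees(p[2]).round(1),round(f,3)); draw(B,p,z,(255,0,0))
o=np.vstack([cv2.resize(out["top"][70:300,150:480],(800,558))]); cv2.imwrite('pics/ovt.png',o[:,:,::-1])
cv2.imwrite('pics/ovs.png',cv2.resize(out["side"][90:340,180:460],None,fx=2.4,fy=2.4)[:,:,::-1])
E
python3 m.py
```

```text
yellow [167, 39] [0.4338 0.3462 0.9446] 54.1 0.64Traceback (most recent call last):
  File "m.py", line 10, in <module>
    p,f=fit(ms,CARD,g,.03); print(n,[int(m.sum()) for m in ms.values()],np.round(p,4),np.degrees(p[2]).round(1),round(f,3)); draw(CARD,p,.03,(255,255,255))
        ~~~^^^^^^^^^^^^^^^
  File "fit.py", line 25, in fit
    r=min((nm([*p0,np.radians(y)],.012) for _,y in a),key=lambda r:r.fun); r=nm(r.x,.004)
  File "fit.py", line 25, in <genexpr>
    r=min((nm([*p0,np.radians(y)],.012) for _,y in a),key=lambda r:r.fun); r=nm(r.x,.004)
           ~~^^^^^^^^^^^^^^^^^^^^^^^^^^
  File "fit.py", line 23, in nm
    def nm(p,d): return minimize(cost,p,method='Nelder-Mead',options=dict(initial_simplex=np.array([p]+[np.array(p)+v for v in np.diag([d,d,d*15])]),xatol=1e-4,fatol=1e-5,maxiter=150))
                        ~~~~~~~~^^^^^^^^^^^^^^^^^^^^^^^^^^^^^^^^^^^^^^^^^^^^^^^^^^^^^^^^^^^^^^^^^^^^^^^^^^^^^^^^^^^^^^^^^^^^^^^^^^^^^^^^^^^^^^^^^^^^^^^^^^^^^^^^^^^^^^^^^^^^^^^^^^^^^^^^
    res = _minimize_neldermead(fun, x0, args, callback, bounds=bounds,
                               **options)
    fxr = func(xr)
    fx = function(np.copy(x), *(wrapper_args + args))
  File "fit.py", line 21, in cost
    r=render(c,boxes,p,z); i=(m*r).sum(); t+=1-i/(m.sum()+r.sum()-i)
  File "fit.py", line 13, in render
    uv=((proj(c,world(b,p,z))+.5)*S-.5)
         ~~~~^^^^^^^^^^^^^^^^
  File "h.py", line 9, in proj
    K,k,t,r=P(c); d=(np.atleast_2d(X)-t)@rot(r); s=d[:,:2]/d[:,2:]; s=s*(1+k*(s**2).sum(1,keepdims=True))
            ~^^^
  File "h.py", line 5, in P
    p=imaging.camera_params(c); return np.array(p["camera_matrix"]),p["k1"],np.array(p["xyz"]),np.array(p["rotation"])
ValueError: time passes only in moves, steps and waits
```

```bash
python3 - <<'E'
s=open('h.py').read()
s=s.replace('''def P(c):
    p=''','''from functools import lru_cache
@lru_cache(None)
def P(c):
    p=''')
open('h.py','w').write(s)
E
python3 - <<'E'
from fit import *
rows=[]
for c in("side","top"):
    im=imaging.camera(c); h=hsv(im); t=[]
    for n,g in[("yellow",(.44,.347)),("green",(.505,.275)),("blue",(.50,-.288))]:
        u,v=proj(c,[*g,.12])[0].round().astype(int); w=im[v-27:v+27,u-27:u+27]
        m=cardmask(c,im,n,(u,v))[v-27:v+27,u-27:u+27]; w=w.copy(); t.append(np.vstack([w,np.repeat(m[...,None]*255,3,2).astype(np.uint8)]))
        a=h[v-20:v+20,u-20:u+20].reshape(-1,3); a=a[np.argsort(-a[:,1].astype(int))[:300:25]]; print(c,n,a.tolist())
    rows.append(np.hstack(t))
cv2.imwrite('pics/cards.png',cv2.resize(np.hstack(rows),None,fx=2.4,fy=4,interpolation=0)[:,:,::-1])
E
```

```text
side yellow [[28, 244, 238], [23, 241, 180], [23, 241, 188], [24, 241, 180], [23, 239, 161], [23, 210, 181], [67, 193, 124], [21, 187, 168], [19, 173, 175], [65, 160, 182], [17, 150, 173], [17, 147, 203]]
side green [[28, 244, 237], [24, 240, 175], [23, 206, 182], [67, 193, 123], [67, 191, 124], [21, 177, 207], [64, 159, 180], [17, 149, 182], [17, 147, 193], [17, 146, 180], [16, 146, 187], [17, 146, 177]]
side blue [[107, 204, 121], [106, 198, 116], [107, 196, 168], [107, 194, 113], [107, 192, 114], [107, 191, 148], [108, 186, 114], [14, 166, 132], [108, 156, 118], [17, 146, 189], [18, 145, 227], [18, 144, 228]]
top yellow [[21, 168, 111], [21, 159, 217], [22, 156, 224], [22, 154, 223], [20, 150, 112], [21, 144, 215], [21, 137, 141], [14, 122, 207], [14, 121, 204], [14, 121, 206], [14, 120, 210], [15, 120, 198]]
top green [[20, 161, 114], [65, 139, 145], [65, 134, 150], [64, 126, 148], [15, 122, 216], [14, 121, 210], [14, 121, 203], [14, 121, 203], [14, 120, 197], [14, 120, 194], [14, 120, 212], [14, 120, 208]]
top blue [[109, 185, 91], [109, 177, 150], [110, 171, 143], [110, 155, 132], [110, 133, 113], [14, 121, 184], [15, 121, 200], [14, 120, 195], [14, 120, 192], [14, 120, 159], [14, 119, 189], [14, 119, 200]]
```

View pics/cards.png

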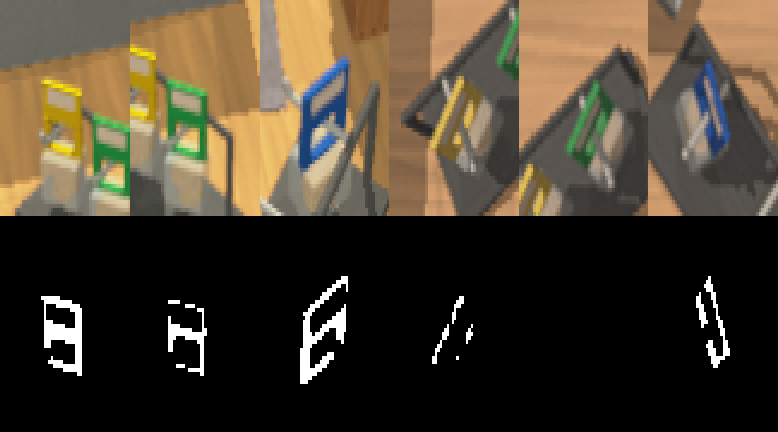

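The crops show each card in full with a pale label inside, and the peg passing through its window. I'll fit filled hulls with looser colours.

```bash
python3 - <<'E'
s=open('fit.py').read()
i=s.index('HUE='); j=s.index('def cut(')
s=s[:i]+'''HUE=dict(yellow=(19,34,125),green=(52,80,75),blue=(100,118,85))
CARDH=[box(-4,4,-30,30,48,118)]
def cardmask(c,im,col,uv,rad=24):
    h=hsv(im); lo,hi,s=HUE[col]; m=(h[...,0]>=lo)&(h[...,0]<=hi)&(h[...,1]>s)&(h[...,2]>60)
    y,x=np.mgrid[:400,:640]; m&=((x-uv[0])**2+(y-uv[1])**2<rad**2)
    n,l,st,_=cv2.connectedComponentsWithStats(cv2.dilate(m.astype(np.uint8),np.ones((3,3),np.uint8)))
    k=1+np.argmax(st[1:,4]); m&=(l==k); o=np.zeros((400,640),np.uint8)
    cv2.fillConvexPoly(o,cv2.convexHull(np.argwhere(m)[:,::-1].astype(np.int32)),1); return o>0
'''+s[j:]
open('fit.py','w').write(s)
m=open('m.py').read().replace('fit(ms,CARD,','fit(ms,CARDH,'); open('m.py','w').write(m)
E
time python3 m.py
```

```text
yellow [403, 248] [0.4336 0.3462 0.9987] 57.2 0.178
green [292, 227] [0.4926 0.2699 0.9711] 55.6 0.102
blue [368, 216] [ 0.4995 -0.287   1.9552] 112.0 0.118
lid ['side', 'top'] [1821, 3004] [ 0.663  -0.0492  3.1417] 180.0 0.056
order_box ['side', 'top'] [1892, 498] [ 0.6617 -0.0518 -0.0117] -0.7 0.66
mat ['side', 'top'] [2344, 2989] [ 0.4307 -0.0708 -0.1444] -8.3 0.04
stand_left ['side', 'top'] [830, 1862] [0.4685 0.3117 0.5745] 32.9 0.401
stand_right ['side', 'top'] [3145, 2354] [ 0.4679 -0.3241  2.3237] 133.1 0.224
real	1m42.993s
user	1m31.624s
sys	0m0.626s
```

View pics/ovt.png

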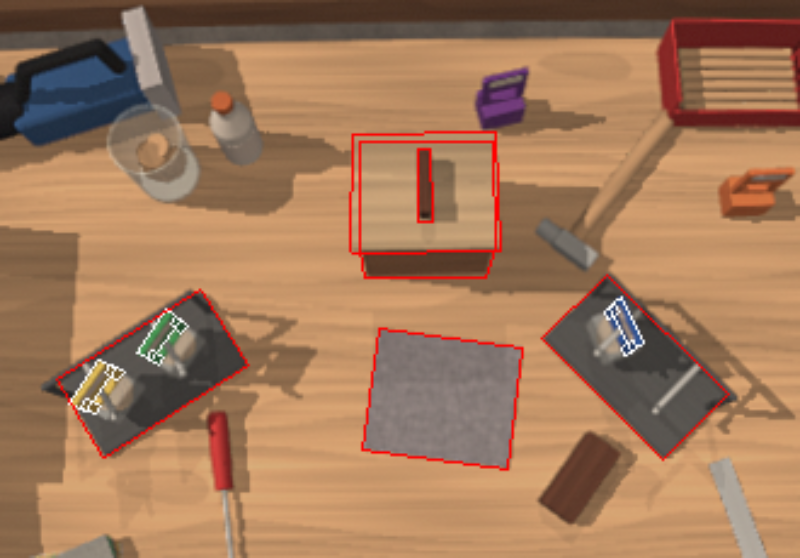

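View pics/ovs.png

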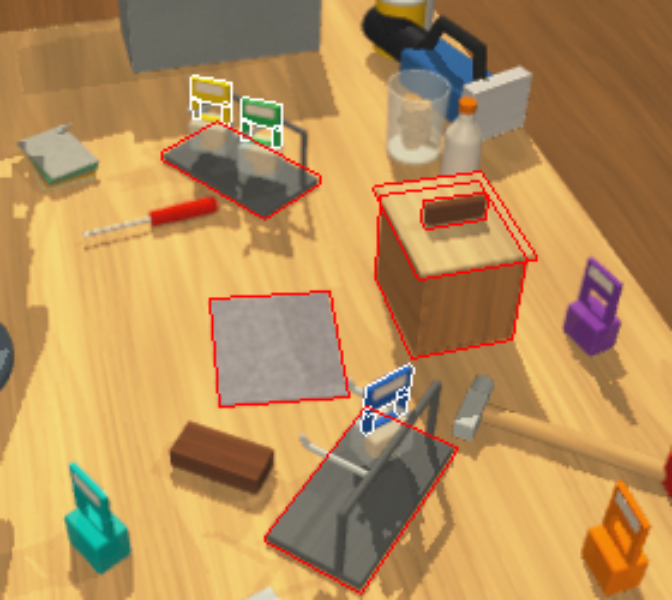

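```bash
python3 - <<'E'
from fit import *
from scipy.optimize import minimize
im={c:imaging.camera(c) for c in("side","top")}
F=6
cols=[]
for n,p,sy in[("yellow",(.4336,.3462,.9987),.5745),("green",(.4926,.2699,.9711),.5745),("blue",(.4995,-.287,1.9552),2.3237)]:
    col=[]
    for c in("top","side"):
        ctr=np.round(proj(c,[p[0],p[1],.115])[0]).astype(int)
        w=cv2.resize(im[c][ctr[1]-22:ctr[1]+22,ctr[0]-22:ctr[0]+22],None,fx=F,fy=F,interpolation=cv2.INTER_CUBIC)
        for q,cl in((p,(255,255,255)),((p[0],p[1],sy),(255,0,255))):
            e=world(np.array([[0,-30,118],[0,30,118],[0,30,48],[0,-30,48]])/1000,q,.03)
            uv=np.round((proj(c,e)-ctr+22.5)*F).astype(np.int32); cv2.polylines(w,[uv],True,cl,1)
        col.append(w)
    cols.append(np.vstack(col))
cv2.imwrite('pics/chk.png',np.hstack(cols)[:,:,::-1])
E
```

```text
(no output)
```

View pics/chk.png

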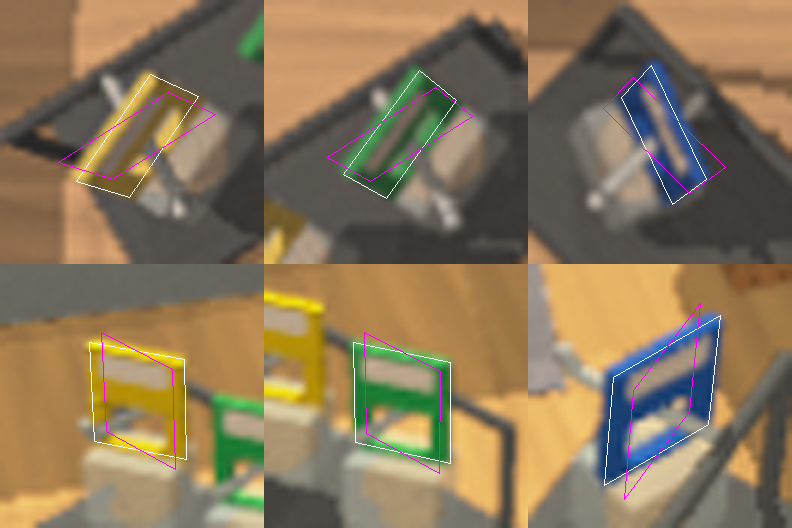

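The white hulls match the cards, which hang about 22° off square to the pegs: yellow 57°, green 56°, blue -68°. The stand fits put all three packs at peg y = ±48 and x ≈ -5, as given. Next I'll write the step calculator and move.

```bash
cat > w.py <<'E'
import sys; from h import *
# x y z(mm) jawyaw(deg) -> rows
def main():
    x,y,z,a=map(float,sys.argv[1:5]); o=get_obs()
    p=np.array(o["position"])*1000; C=R.from_quat(o["tool_rot"])
    yaw=np.degrees(np.arctan2(*C.as_matrix()[1::-1,1]))
    best=None
    for b in(a,a+180):
        c,s=np.cos(np.radians(b)),np.sin(np.radians(b))
        D=R.from_matrix(np.array([[0,0,-1],[c,s,0],[s,-c,0]]).T); v=(C.inv()*D).as_rotvec(degrees=True)
        if best is None or np.linalg.norm(v)<np.linalg.norm(best): best=v
    d=np.array([x,y,z])-p
    print("t",round(o["time"],2),"p",p.round(1),"yaw",yaw.round(1),"tilt",np.degrees(np.arccos(-C.as_matrix()[2,0])).round(2),"q",np.round(o["q"],2),"F",np.round(o["ft_force"],1),"w",round(o["grip_width"]*1000,1))
    n=int(sys.argv[5]) if len(sys.argv)>5 else int(max(1,np.ceil(np.linalg.norm(d)/45),np.ceil(np.linalg.norm(best)/9)))
    print("n",n,"world d",d.round(1),"turn",best.round(1))
    rows=[]
    for i in range(n):
        Ri=C*R.from_rotvec(best*i/n,degrees=True); rows.append([[int(round(k)) if abs(k)>15 else round(float(k),1) for k in Ri.inv().apply(d/n)],best.round(1).tolist() if n==1 else (best/n).round(1).tolist()])
    for r in rows: print(r)
main()
E
python3 w.py 663 -49 280 90
```

```text
t 1.9 p [156.9 605.  222.5] yaw 75.5 tilt 0.0 q [ 1.14  0.53  1.43 -0.    1.18 -0.18] F [0.1 0.  0.6] w 86.9
n 19 world d [ 506.1 -654.    57.5] turn [-14.5   0.    0. ]
[[-3.0, -27, 34], [-0.8, 0.0, 0.0]]
[[-3.0, -27, 34], [-0.8, 0.0, 0.0]]
[[-3.0, -28, 34], [-0.8, 0.0, 0.0]]
[[-3.0, -28, 33], [-0.8, 0.0, 0.0]]
[[-3.0, -28, 33], [-0.8, 0.0, 0.0]]
[[-3.0, -29, 33], [-0.8, 0.0, 0.0]]
[[-3.0, -29, 32], [-0.8, 0.0, 0.0]]
[[-3.0, -30, 32], [-0.8, 0.0, 0.0]]
[[-3.0, -30, 31], [-0.8, 0.0, 0.0]]
[[-3.0, -31, 31], [-0.8, 0.0, 0.0]]
[[-3.0, -31, 31], [-0.8, 0.0, 0.0]]
[[-3.0, -31, 30], [-0.8, 0.0, 0.0]]
[[-3.0, -32, 30], [-0.8, 0.0, 0.0]]
[[-3.0, -32, 29], [-0.8, 0.0, 0.0]]
[[-3.0, -33, 29], [-0.8, 0.0, 0.0]]
[[-3.0, -33, 28], [-0.8, 0.0, 0.0]]
[[-3.0, -33, 28], [-0.8, 0.0, 0.0]]
[[-3.0, -34, 28], [-0.8, 0.0, 0.0]]
[[-3.0, -34, 27], [-0.8, 0.0, 0.0]]
```

```bash
python3 -m inch '[[87,[-8,-28,35],[-1.5,0,0]],[87,[-8,-29,35],[-1.5,0,0]],[87,[-8,-29,34],[-1.5,0,0]],[87,[-6,-30,33],[-1.5,0,0]],[87,[-6,-31,32],[-1.5,0,0]],[87,[-6,-31,31],[-1.5,0,0]],[87,[-6,-32,30],[-1.5,0,0]],[87,[-6,-33,29],[-1.5,0,0]],[87,[0,-34,28],[-1.5,0,0]],[87,[0,-34,28],[-1,0,0]],[87,[0,-34,27],[0,0,0]],[87,[0,-34,27],[0,0,0]]]' 30; python3 w.py 663 -49 260 90
```

```text
time: 3.4
position: [0.4938, 0.1777, 0.2801]
tool_rot: [-0.003, 0.704, 0.007, 0.71]
ft_force: [0.1, -0.5, 0.2]
grip_width: 0.087
t 3.4 p [493.8 177.7 280.1] yaw 90.8 tilt 0.51 q [ 0.13  0.32  1.62  0.    1.2  -1.46] F [ 0.1 -0.5  0.2] w 87.0
n 7 world d [ 169.2 -226.7  -20.1] turn [ 0.8  0.4 -0.3]
[[2.9, -33, 24], [0.1, 0.1, -0.0]]
[[2.9, -33, 24], [0.1, 0.1, -0.0]]
[[2.9, -33, 24], [0.1, 0.1, -0.0]]
[[2.9, -33, 24], [0.1, 0.1, -0.0]]
[[2.9, -33, 24], [0.1, 0.1, -0.0]]
[[2.9, -32, 24], [0.1, 0.1, -0.0]]
[[2.9, -32, 24], [0.1, 0.1, -0.0]]
```

```bash
python3 -m inch '[[60,[3,-33,24],[0.1,0,0]],[60,[3,-33,24],[0.1,0,0]],[60,[3,-33,24],[0.1,0,0]],[60,[3,-33,24],[0.1,0,0]],[60,[3,-33,24],[0.1,0,0]],[60,[3,-33,24],[0.1,0,0]],[60,[3,-33,24],[0.1,0,0]],[60,[0,0,0],[0,0,0]]]'; python3 w.py 663 -49 152 90; python3 - <<'E'
from fit import *
# verify lid still there
im=imaging.camera("side"); g=(.663,-.0492)
m=cut("side","lid",proj("side",[*g,.14])[0]); print(None if m is None else (m.sum(),np.argwhere(m).mean(0)))
print([ (np.round(r["pixel"]),round(r["confidence"],2),np.round(onz("side",r["pixel"],.14),3)) for r in imaging.tip_of("side","lid")[:2]])
E
```

```text
time: 4.4
position: [0.6711, -0.0633, 0.259]
tool_rot: [0.003, 0.703, 0.001, 0.711]
ft_force: [-0.6, 0.1, -0.5]
grip_width: 0.0601
t 4.4 p [671.1 -63.3 259. ] yaw 89.8 tilt 0.7 q [-0.26  0.56  1.27  0.01  1.31 -1.83] F [-0.6  0.1 -0.5] w 60.1
n 3 world d [  -8.1   14.3 -107. ] turn [-0.2  0.6 -0.3]
[[36, 4.6, -3.1], [-0.1, 0.2, -0.1]]
[[36, 4.6, -3.0], [-0.1, 0.2, -0.1]]
[[36, 4.7, -2.8], [-0.1, 0.2, -0.1]]
(np.int64(1885), array([183.15543767, 368.3469496 ]))
[(array([364., 181.]), 0.84, array([ 0.655, -0.035,  0.14 ])), (array([289., 158.]), 0.34, array([0.462, 0.132, 0.14 ]))]
```

```bash
python3 -m inch '[[60,[25,7,-4],[0,0.3,0]],[60,[25,7,-4],[0,0.3,0]],[60,[0,0,0],[0,0,0]],[60,[0,0,0],[0,0,0]]]'; python3 w.py 663 -49 152 90 2
```

```text
time: 5.05
position: [0.66, -0.0403, 0.2118]
tool_rot: [0.0, 0.707, 0.004, 0.708]
ft_force: [-0.4, 0.2, 0.0]
grip_width: 0.0597
t 5.05 p [660.  -40.3 211.8] yaw 90.3 tilt 0.4 q [-0.23  0.59  1.35  0.01  1.21 -1.81] F [-0.4  0.2  0. ] w 59.7
n 2 world d [  3.   -8.7 -59.8] turn [ 0.3  0.1 -0.4]
[[30, -4.5, 1.4], [0.2, 0.0, -0.2]]
[[30, -4.4, 1.5], [0.2, 0.0, -0.2]]
```

```bash
python3 -m inch '[[60,[12,-4.5,1.5],[0.2,0,-0.2]],[60,[12,-4,1.5],[0,0,0]],[60,[0,0,0],[0,0,0]],[60,[0,0,0],[0,0,0]]]'; python3 w.py 663 -49 152 90 2
```

```text
time: 5.55
position: [0.6646, -0.05, 0.1884]
tool_rot: [0.0, 0.705, 0.001, 0.709]
ft_force: [0.7, 0.5, 0.8]
grip_width: 0.0598
t 5.55 p [664.6 -50.  188.4] yaw 90.1 tilt 0.33 q [-0.24  0.62  1.36  0.    1.16 -1.82] F [0.7 0.5 0.8] w 59.8
n 2 world d [ -1.6   1.  -36.4] turn [ 0.1  0.3 -0.1]
[[18, 0.5, -0.9], [0.1, 0.2, -0.1]]
[[18, 0.5, -0.8], [0.1, 0.2, -0.1]]
```

```bash
python3 -m inch '[[60,[18,0.5,-0.8],[0,0.2,0]],[60,[17,0.5,-0.8],[0,0,0]],[60,[0,0,0],[0,0,0]],[0,[0,0,0],[0,0,0]],[0,[0,0,0],[0,0,0]],[0,[0,0,0],[0,0,0]],[0,[0,0,0],[0,0,0]],[0,[0,0,0],[0,0,0]]]' 35; python3 w.py 663 -49 250 90 3
```

```text
time: 6.55
position: [0.6635, -0.0489, 0.1515]
tool_rot: [-0.0, 0.706, 0.001, 0.708]
ft_force: [-0.1, 1.0, -1.4]
grip_width: 0.0182
t 6.55 p [663.5 -48.9 151.5] yaw 90.1 tilt 0.19 q [-0.24  0.66  1.39  0.    1.09 -1.82] F [-0.1  1.  -1.4] w 18.2
n 3 world d [-0.5 -0.1 98.5] turn [ 0.1  0.2 -0.1]
[[-33, 0.0, -0.1], [0.0, 0.1, -0.0]]
[[-33, 0.0, -0.1], [0.0, 0.1, -0.0]]
[[-33, -0.0, -0.1], [0.0, 0.1, -0.0]]
```

```bash
python3 -m inch '[[0,[0,0,0],[0,0,0]],[0,[0,0,0],[0,0,0]],[0,[-12,0,0],[0,0,0]],[0,[-25,0,0],[0,0,0]],[0,[-25,0,0],[0,0,0]],[0,[0,0,0],[0,0,0]],[0,[0,0,0],[0,0,0]]]'; python3 w.py 431 -71 120 81.7
```

```text
time: 7.42
position: [0.6618, -0.0488, 0.2148]
tool_rot: [0.0, 0.707, 0.001, 0.707]
ft_force: [-0.0, 0.8, -2.0]
grip_width: 0.0158
t 7.42 p [661.8 -48.8 214.8] yaw 90.1 tilt 0.15 q [-0.24  0.59  1.34  0.    1.22 -1.82] F [-0.   0.8 -2. ] w 15.8
n 6 world d [-230.8  -22.2  -94.8] turn [ 8.4 -0.1 -0.1]
[[16, -3.7, -38], [1.4, -0.0, -0.0]]
[[16, -4.6, -38], [1.4, -0.0, -0.0]]
[[16, -5.5, -38], [1.4, -0.0, -0.0]]
[[16, -6.5, -38], [1.4, -0.0, -0.0]]
[[16, -7.4, -38], [1.4, -0.0, -0.0]]
[[16, -8.3, -38], [1.4, -0.0, -0.0]]
```

Held (15.8 mm, -2 N). Moving over to the mat.

```bash
python3 -m inch '[[0,[0,-4,-30],[1.4,0,0]],[0,[0,-5,-35],[1.4,0,0]],[0,[0,-5.5,-38],[1.4,0,0]],[0,[0,-6.5,-38],[1.4,0,0]],[0,[16,-7.5,-38],[1.4,0,0]],[0,[25,-8,-35],[1.4,0,0]],[0,[25,0,0],[0,0,0]],[0,[0,0,0],[0,0,0]],[0,[0,0,0],[0,0,0]]]'; python3 w.py 431 -71 23 81.7
```

```text
time: 8.55
position: [0.4343, -0.0703, 0.1414]
tool_rot: [0.055, 0.71, -0.051, 0.701]
ft_force: [1.0, 1.0, -2.7]
grip_width: 0.0157
t 8.55 p [434.3 -70.3 141.4] yaw 81.4 tilt 0.8 q [-0.42  0.43  1.96  0.    0.77 -1.84] F [ 1.   1.  -2.7] w 15.7
n 3 world d [  -3.3   -0.7 -118.4] turn [-0.3 -0.8 -0.3]
[[39, -0.6, -0.5], [-0.1, -0.3, -0.1]]
[[39, -0.5, -0.7], [-0.1, -0.3, -0.1]]
[[39, -0.5, -0.9], [-0.1, -0.3, -0.1]]
```

```bash
python3 -m inch '[[0,[30,-0.5,-1],[-0.1,-0.4,-0.1]],[0,[30,-0.5,-1],[-0.1,-0.3,-0.1]],[0,[25,-0.5,-1],[0,0,0]],[0,[10,0,0],[0,0,0]],[0,[0,0,0],[0,0,0]],[0,[0,0,0],[0,0,0]]]'; python3 w.py 431 -71 23 81.7
```

```text
time: 9.3
position: [0.4405, -0.0742, 0.0487]
tool_rot: [0.049, 0.7, -0.053, 0.711]
ft_force: [-0.4, -0.2, -1.3]
grip_width: 0.0157
t 9.3 p [440.5 -74.2  48.7] yaw 81.8 tilt 0.97 q [-0.42  0.62  2.03  0.    0.48 -1.85] F [-0.4 -0.2 -1.3] w 15.7
n 1 world d [ -9.5   3.2 -25.7] turn [0.1 0.9 0.2]
[[26, 1.9, -10.3], [0.1, 0.9, 0.2]]
```

```bash
python3 -m inch '[[0,[8,2,-10],[0,0.8,0.2]],[0,[0,0,0],[0,0,0]],[0,[0,0,0],[0,0,0]]]'; python3 w.py 431 -71 23 81.7
```

```text
time: 9.68
position: [0.4313, -0.0709, 0.0415]
tool_rot: [0.05, 0.704, -0.051, 0.707]
ft_force: [0.0, 0.9, -1.0]
grip_width: 0.0157
t 9.68 p [431.3 -70.9  41.5] yaw 81.8 tilt 0.28 q [-0.42  0.63  2.04  0.    0.46 -1.85] F [ 0.   0.9 -1. ] w 15.7
n 1 world d [ -0.3  -0.1 -18.5] turn [0.1 0.3 0.1]
[[19, -0.1, -0.4], [0.1, 0.3, 0.1]]
```

```bash
python3 -m inch '[[0,[8,0,0],[0,0.2,0]],[0,[6,0,0],[0,0,0]],[0,[3.5,0,0],[0,0,0]],[0,[0,0,0],[0,0,0]],[0,[0,0,0],[0,0,0]]]'; python3 w.py 431 -71 23 81.7
```

```text
time: 10.3
position: [0.4316, -0.0711, 0.0226]
tool_rot: [0.05, 0.705, -0.051, 0.706]
ft_force: [-0.1, -0.2, -1.6]
grip_width: 0.0157
t 10.3 p [431.6 -71.1  22.6] yaw 81.8 tilt 0.1 q [-0.42  0.68  2.05 -0.    0.42 -1.85] F [-0.1 -0.2 -1.6] w 15.7
n 1 world d [-0.6  0.1  0.4] turn [0.1 0.1 0.1]
[[-0.4, 0.0, -0.6], [0.1, 0.1, 0.1]]
```

```bash
python3 -m inch '[[0,[1.5,0,0],[0,0,0]],[0,[0,0,0],[0,0,0]]]'; python3 -m inch '[[0,[1,0,0],[0,0,0]],[0,[0,0,0],[0,0,0]]]'
```

```text
time: 10.55
position: [0.4318, -0.0712, 0.023]
tool_rot: [0.05, 0.704, -0.051, 0.706]
ft_force: [-0.7, -0.1, -2.4]
grip_width: 0.0158
time: 10.8
position: [0.432, -0.0713, 0.0226]
tool_rot: [0.05, 0.704, -0.051, 0.707]
ft_force: [-0.4, 1.1, -0.5]
grip_width: 0.0157
```

```bash
python3 -m inch '[[40,[0,0,0],[0,0,0]],[40,[0,0,0],[0,0,0]],[40,[0,0,0],[0,0,0]],[40,[-20,0,0],[0,0,0]],[40,[-50,0,0],[0,0,0]],[40,[-60,0,0],[0,0,0]],[40,[-50,0,0],[0,0,0]],[40,[0,0,0],[0,0,0]],[40,[0,0,0],[0,0,0]]]'; python3 w.py 500 -287 220 112 8; python3 - <<'E'
from fit import *
im={c:imaging.camera(c) for c in("side","top")}
for n,B,g,z in[("lid",LID+BAR,(.431,-.071),.011)]:
    ms={c:cut(c,n,proj(c,[*g,z])[0]) for c in im}; ms={c:m for c,m in ms.items() if m is not None}
    p,f=fit(ms,B,g,z,[-20,-8,0,8]); print(n,list(ms),p.round(4),np.degrees(p[2]),f)
E
```

```text
time: 11.92
position: [0.4313, -0.071, 0.2062]
tool_rot: [0.05, 0.705, -0.051, 0.706]
ft_force: [-0.2, 0.1, -1.0]
grip_width: 0.0401
t 11.93 p [431.3 -71.  206.2] yaw 81.8 tilt 0.13 q [-0.42  0.3   1.9  -0.    0.93 -1.85] F [-0.2  0.1 -1. ] w 40.1
n 8 world d [  68.7 -216.    13.8] turn [-30.2   0.1   0.1]
[[-1.7, -25, 12.4], [-3.8, 0.0, 0.0]]
[[-1.7, -26, 10.7], [-3.8, 0.0, 0.0]]
[[-1.7, -27, 8.9], [-3.8, 0.0, 0.0]]
[[-1.7, -27, 7.1], [-3.8, 0.0, 0.0]]
[[-1.7, -28, 5.3], [-3.8, 0.0, 0.0]]
[[-1.7, -28, 3.4], [-3.8, 0.0, 0.0]]
[[-1.7, -28, 1.6], [-3.8, 0.0, 0.0]]
[[-1.7, -28, -0.3], [-3.8, 0.0, 0.0]]
lid ['side', 'top'] [ 0.4325 -0.0706 -0.1229] -7.040677349486766 0.5123600537441131
```

```bash
python3 -m inch '[[26,[-2,-25,12],[-3.8,0,0]],[26,[-2,-26,10],[-3.8,0,0]],[26,[-2,-27,9],[-3.8,0,0]],[26,[-2,-27,7],[-3.8,0,0]],[26,[-2,-28,5],[-3.8,0,0]],[26,[-2,-28,3],[-3.8,0,0]],[26,[-2,-28,2],[-3.8,0,0]],[26,[-2,-28,0],[-3.8,0,0]],[26,[0,0,0],[0,0,0]],[26,[0,0,0],[0,0,0]]]'; python3 w.py 500 -287 165 112 3; python3 - <<'E'
from h import *
shot("side","s2.png",(150,80,470,360),2.2)
E
```

```text
time: 13.38
position: [0.4957, -0.2861, 0.2035]
tool_rot: [-0.133, 0.701, 0.151, 0.684]
ft_force: [0.3, 0.7, 0.6]
grip_width: 0.0262
t 13.38 p [ 495.7 -286.1  203.5] yaw 113.1 tilt 1.97 q [-0.72  0.49  1.56 -0.    1.12 -2.69] F [0.3 0.7 0.6] w 26.2
n 3 world d [  4.3  -0.9 -38.5] turn [ 1.1 -1.  -1.7]
[[12.8, -1.2, 1.4], [0.4, -0.3, -0.6]]
[[12.8, -1.1, 1.4], [0.4, -0.3, -0.6]]
[[12.8, -0.9, 1.3], [0.4, -0.3, -0.6]]
```

View pics/s2.png

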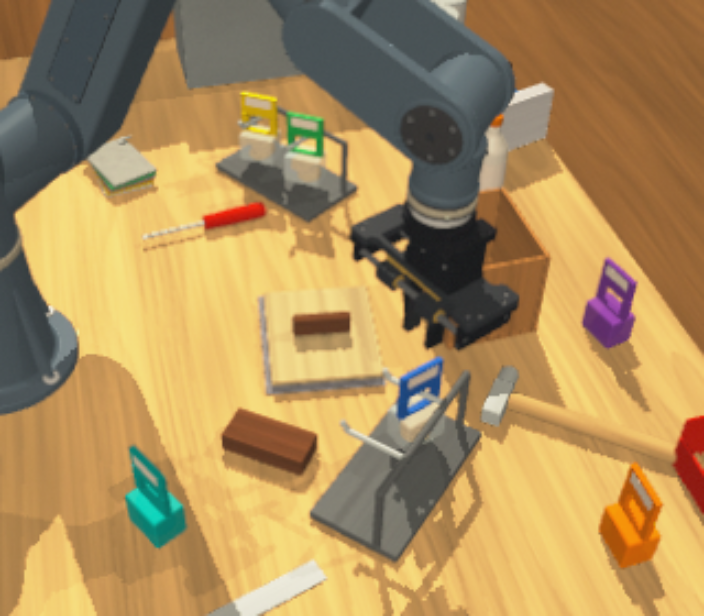

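Lid lies centred on the mat at (320,335), box is open and the gripper is directly above the blue card. Descending.

```bash
python3 -m inch '[[26,[10,-1.2,1.4],[0.5,-0.5,-0.9]],[26,[8,-1,1.4],[0.5,-0.4,-0.7]],[26,[0,0,0],[0,0,0]],[26,[0,0,0],[0,0,0]]]'; python3 w.py 500 -287 118 112 3
```

```text
time: 13.92
position: [0.4979, -0.2833, 0.1846]
tool_rot: [-0.135, 0.695, 0.137, 0.693]
ft_force: [0.0, 0.8, 0.1]
grip_width: 0.0261
t 13.93 p [ 497.9 -283.3  184.6] yaw 112.2 tilt 0.23 q [-0.71  0.51  1.6  -0.    1.04 -2.67] F [0.  0.8 0.1] w 26.1
n 3 world d [  2.1  -3.7 -66.6] turn [ 0.2 -0.2 -0.2]
[[22, -1.5, 0.3], [0.1, -0.1, -0.1]]
[[22, -1.4, 0.2], [0.1, -0.1, -0.1]]
[[22, -1.4, 0.2], [0.1, -0.1, -0.1]]
```

```bash
python3 -m inch '[[26,[10,-2.2,0.6],[0.1,-0.1,-0.1]],[26,[8,-2,0.2],[0,0,0]],[26,[0,0,0],[0,0,0]],[26,[0,0,0],[0,0,0]]]'; python3 w.py 500 -287 118 112 3
```

```text
time: 14.42
position: [0.5006, -0.2875, 0.1656]
tool_rot: [-0.135, 0.694, 0.135, 0.694]
ft_force: [-0.2, 0.7, 0.3]
grip_width: 0.0256
t 14.43 p [ 500.6 -287.5  165.6] yaw 112.1 tilt 0.04 q [-0.71  0.54  1.61 -0.    1.   -2.67] F [-0.2  0.7  0.3] w 25.6
n 3 world d [ -0.6   0.5 -47.6] turn [ 0.1 -0.  -0. ]
[[16, 0.2, -0.1], [0.0, -0.0, -0.0]]
[[16, 0.2, -0.1], [0.0, -0.0, -0.0]]
[[16, 0.2, -0.1], [0.0, -0.0, -0.0]]
```

```bash
python3 -m inch '[[26,[16,0,0],[0,0,0]],[26,[16,0,0],[0,0,0]],[26,[14,0,0],[0,0,0]],[26,[0,0,0],[0,0,0]],[26,[0,0,0],[0,0,0]]]'; python3 w.py 500 -287 118 112 3; python3 - <<'E'
from h import *
a=shot("side","_a.png",(300,190,400,290),4); b=shot("top","_b.png",(350,150,450,250),4)
cv2.imwrite('pics/g1.png',np.hstack([cv2.imread('pics/_a.png'),cv2.imread('pics/_b.png')]))
E
```

```text
time: 15.05
position: [0.5002, -0.2872, 0.1154]
tool_rot: [-0.135, 0.695, 0.136, 0.693]
ft_force: [0.7, 0.6, 0.2]
grip_width: 0.026
t 15.05 p [ 500.2 -287.2  115.4] yaw 112.1 tilt 0.14 q [-0.71  0.61  1.65 -0.    0.89 -2.67] F [0.7 0.6 0.2] w 26.0
n 3 world d [-0.2  0.2  2.6] turn [ 0.1 -0.1 -0.1]
[[-0.8, 0.1, -0.0], [0.0, -0.0, -0.0]]
[[-0.8, 0.1, -0.0], [0.0, -0.0, -0.0]]
[[-0.8, 0.1, -0.0], [0.0, -0.0, -0.0]]
```

View pics/g1.png

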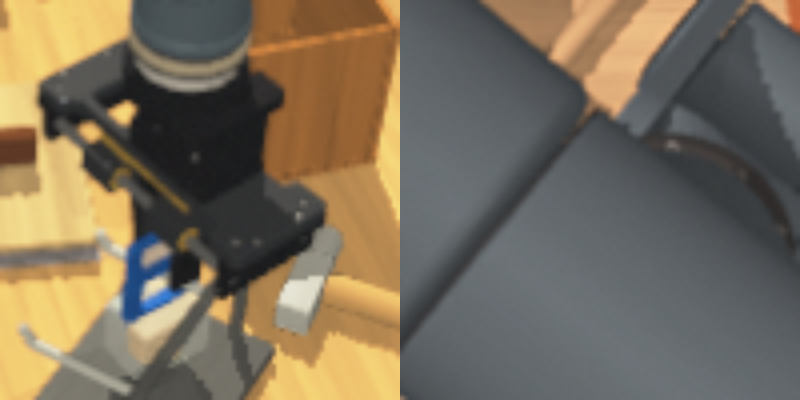

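The jaws straddle the blue card, one finger either side. Close and raise about 15 mm.

```bash
python3 -m inch '[[0,[0,0,0],[0,0,0]],[0,[0,0,0],[0,0,0]],[0,[0,0,0],[0,0,0]],[0,[0,0,0],[0,0,0]],[0,[0,0,0],[0,0,0]],[0,[-5,0,0],[0,0,0]],[0,[-6,0,0],[0,0,0]],[0,[-3,0,0],[0,0,0]],[0,[0,0,0],[0,0,0]],[0,[0,0,0],[0,0,0]]]' 25; python3 w.py 500 -287 131 112 1
```

```text
time: 16.4
position: [0.5008, -0.2877, 0.1322]
tool_rot: [-0.136, 0.694, 0.135, 0.694]
ft_force: [0.5, -0.8, -1.8]
grip_width: 0.008
t 16.4 p [ 500.8 -287.7  132.2] yaw 112.1 tilt 0.07 q [-0.71  0.58  1.64 -0.    0.92 -2.67] F [ 0.5 -0.8 -1.8] w 8.0
n 1 world d [-0.8  0.7 -1.2] turn [ 0.1 -0.   0.1]
[[1.2, 1.0, -0.5], [0.1, -0.0, 0.1]]
```

```bash
python3 w.py 448.8 -232 131 112 6
```

```text
t 16.4 p [ 500.8 -287.7  132.2] yaw 112.1 tilt 0.07 q [-0.71  0.58  1.64 -0.    0.92 -2.67] F [ 0.5 -0.8 -1.8] w 8.0
n 6 world d [-52.   55.7  -1.2] turn [ 0.1 -0.   0.1]
[[0.2, 11.9, -4.5], [0.0, -0.0, 0.0]]
[[0.2, 11.9, -4.5], [0.0, -0.0, 0.0]]
[[0.2, 11.9, -4.6], [0.0, -0.0, 0.0]]
[[0.2, 11.9, -4.6], [0.0, -0.0, 0.0]]
[[0.2, 11.9, -4.6], [0.0, -0.0, 0.0]]
[[0.2, 11.9, -4.6], [0.0, -0.0, 0.0]]
```

```bash
python3 -m inch '[[0,[0,10,-3.8],[0,0,0]],[0,[0,10,-3.8],[0,0,0]],[0,[0,0,0],[0,0,0]]]'; python3 w.py 448.8 -232 131 112 5
```

```text
time: 16.77
position: [0.4843, -0.27, 0.1317]
tool_rot: [-0.135, 0.694, 0.136, 0.694]
ft_force: [0.1, -0.9, -1.5]
grip_width: 0.0077
t 16.77 p [ 484.3 -270.   131.7] yaw 112.1 tilt 0.08 q [-0.71  0.56  1.69 -0.    0.89 -2.67] F [ 0.1 -0.9 -1.5] w 7.7
n 5 world d [-35.5  38.   -0.7] turn [ 0.1 -0.1 -0.1]
[[0.1, 9.7, -3.7], [0.0, -0.0, -0.0]]
[[0.1, 9.7, -3.7], [0.0, -0.0, -0.0]]
[[0.1, 9.7, -3.7], [0.0, -0.0, -0.0]]
[[0.1, 9.7, -3.7], [0.0, -0.0, -0.0]]
[[0.1, 9.7, -3.7], [0.0, -0.0, -0.0]]
```

```bash
python3 -m inch '[[0,[0,10,-3.8],[0,0,0]],[0,[0,10,-3.8],[0,0,0]],[0,[0,0,0],[0,0,0]]]'; python3 w.py 448.8 -232 131 112 5
```

```text
time: 17.15
position: [0.4685, -0.2529, 0.1317]
tool_rot: [-0.135, 0.695, 0.136, 0.693]
ft_force: [0.2, -0.8, -1.5]
grip_width: 0.008
t 17.15 p [ 468.5 -252.9  131.7] yaw 112.1 tilt 0.1 q [-0.7   0.54  1.75 -0.    0.86 -2.66] F [ 0.2 -0.8 -1.5] w 8.0
n 5 world d [-19.7  20.9  -0.7] turn [ 0.1 -0.1 -0.1]
[[0.2, 5.4, -2.1], [0.0, -0.0, -0.0]]
[[0.2, 5.4, -2.1], [0.0, -0.0, -0.0]]
[[0.1, 5.4, -2.1], [0.0, -0.0, -0.0]]
[[0.1, 5.4, -2.1], [0.0, -0.0, -0.0]]
[[0.1, 5.4, -2.1], [0.0, -0.0, -0.0]]
```

```bash
python3 -m inch '[[0,[0,10,-3.8],[0,0,0]],[0,[0,10,-3.8],[0,0,0]],[0,[0,10,-3.8],[0,0,0]],[0,[0,4,-1.5],[0,0,0]],[0,[0,0,0],[0,0,0]],[0,[-20,0,0],[0,0,0]],[0,[-40,0,0],[0,0,0]],[0,[-50,0,0],[0,0,0]],[0,[-30,0,0],[0,0,0]],[0,[0,0,0],[0,0,0]],[0,[0,0,0],[0,0,0]]]'; python3 w.py 600 -90 270 90;  python3 - <<'E'
from fit import *
im={c:imaging.camera(c) for c in("side","top")}
g=(.665,-.05); BH=[box(-68,68,-81,81,0,140)]
for c in im:
    L=imaging.cut_out(c,"order_box"); print(c,[(np.round(r["box"]),round(r["confidence"],2),int(r["pixels"].sum())) for r in L[:2]])
ms={c:cut(c,"order_box",proj(c,[*g,.07])[0]) for c in im}; ms={c:m for c,m in ms.items() if m is not None}
for c,m in ms.items():
    p,f=fit({c:m},BH,g,0,[-8,0,8]); print(c,p.round(4),np.degrees(p[2]).round(1),round(f,3))
p,f=fit(ms,BH,g,0,[-8,0,8]); print(p.round(4),np.degrees(p[2]).round(1),round(f,3))
rows=[]
for c in im:
    o=im[c].copy()
    for zz,w,h,cl in((.14,68,81,(255,0,0)),(.14,62,75,(255,0,255)),(0,68,81,(255,0,0))):
        e=np.array([[-w,-h,0],[w,-h,0],[w,h,0],[-w,h,0]])/1000; cv2.polylines(o,[np.round(proj(c,world(e,p,zz))).astype(np.int32)],True,cl,1)
    u,v=np.round(proj(c,[*p[:2],.07])[0]).astype(int); rows.append(cv2.resize(o[v-60:v+60,u-60:u+60],(400,400),interpolation=cv2.INTER_CUBIC))
cv2.imwrite('pics/bx.png',np.hstack(rows)[:,:,::-1])
E
```

```text
time: 18.52
position: [0.4431, -0.2257, 0.2749]
tool_rot: [-0.135, 0.694, 0.135, 0.694]
ft_force: [-0.5, -0.4, -0.8]
grip_width: 0.0081
t 18.52 p [ 443.1 -225.7  274.9] yaw 112.1 tilt 0.05 q [-0.7   0.29  1.68 -0.    1.17 -2.65] F [-0.5 -0.4 -0.8] w 8.1
n 5 world d [156.9 135.7  -4.9] turn [22.1 -0.  -0. ]
[[0.9, 13.4, 39], [4.4, -0.0, -0.0]]
[[1.0, 16, 38], [4.4, -0.0, -0.0]]
[[1.0, 19, 37], [4.4, -0.0, -0.0]]
[[1.0, 22, 35], [4.4, -0.0, -0.0]]
[[1.0, 25, 33], [4.4, -0.0, -0.0]]
side [(array([368., 202.,  63.,  69.]), 0.71, 3316)]
top [(array([326., 156.,  60.,  55.]), 0.92, 2990)]
side [ 0.6631 -0.0515 -0.0012] -0.1 0.111
top [ 0.6638 -0.0504  0.0151] 0.9 0.038
[ 0.6636 -0.0509  0.005 ] 0.3 0.075
```

View pics/bx.png

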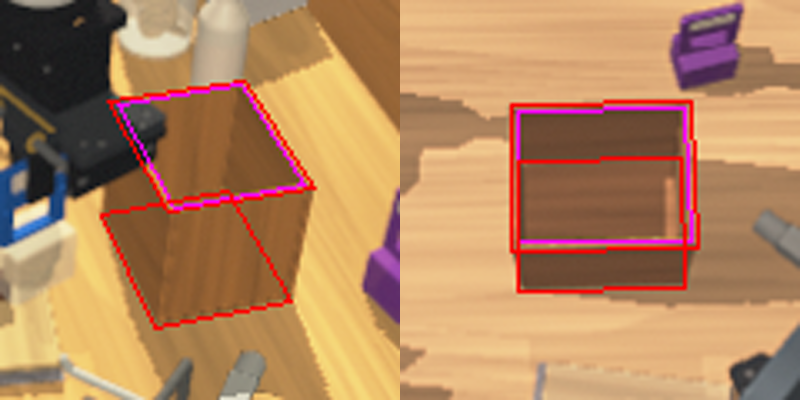

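```bash
python3 w.py 590 -150 270 50 7
```

```text
t 18.82 p [ 443.1 -225.7  274.7] yaw 112.1 tilt 0.09 q [-0.7   0.29  1.68 -0.    1.17 -2.65] F [-0.   0.4 -0.8] w 7.6
n 7 world d [146.9  75.7  -4.7] turn [62.1 -0.1 -0. ]
[[0.7, 2.1, 24], [8.9, -0.0, -0.0]]
[[0.7, 5.7, 23], [8.9, -0.0, -0.0]]
[[0.7, 9.2, 22], [8.9, -0.0, -0.0]]
[[0.7, 12.4, 20], [8.9, -0.0, -0.0]]
[[0.7, 15, 18], [8.9, -0.0, -0.0]]
[[0.7, 18, 15], [8.9, -0.0, -0.0]]
[[0.7, 20, 12.4], [8.9, -0.0, -0.0]]
```

```bash
python3 -m inch '[[0,[0,2,24],[8.9,0,0]],[0,[0,6,23],[8.9,0,0]],[0,[0,9,22],[8.9,0,0]],[0,[0,12.5,20],[8.9,0,0]],[0,[0,15,18],[8.9,0,0]],[0,[0,18,15],[8.9,0,0]],[0,[0,20,12],[8.9,0,0]],[0,[0,0,0],[0,0,0]]]'; python3 w.py 694.5 -88 270 0.5
```

```text
time: 19.82
position: [0.5941, -0.1498, 0.2679]
tool_rot: [0.256, 0.664, -0.255, 0.655]
ft_force: [0.2, 0.5, -1.4]
grip_width: 0.0079
t 19.82 p [ 594.1 -149.8  267.9] yaw 47.7 tilt 0.71 q [-0.43  0.47  1.4   0.    1.28 -1.26] F [ 0.2  0.5 -1.4] w 7.9
n 6 world d [100.4  61.8   2.1] turn [47.2 -0.5  0.5]
[[-0.5, 19, 5.4], [7.9, -0.1, 0.1]]
[[-0.5, 19, 2.8], [7.9, -0.1, 0.1]]
[[-0.4, 20, 0.1], [7.9, -0.1, 0.1]]
[[-0.4, 19, -2.6], [7.9, -0.1, 0.1]]
[[-0.4, 19, -5.2], [7.9, -0.1, 0.1]]
[[-0.4, 18, -7.8], [7.9, -0.1, 0.1]]
```

```bash
python3 -m inch '[[0,[0,19,5.4],[7.9,0,0]],[0,[0,19,2.8],[7.9,0,0]],[0,[0,20,0],[7.9,0,0]],[0,[0,19,-2.6],[7.9,0,0]],[0,[0,19,-5],[7.9,0,0]],[0,[0,16,-7],[6.5,0,0]],[0,[0,0,0],[0,0,0]],[0,[0,0,0],[0,0,0]]]'; python3 w.py 694.5 -88 240 0.5
```

```text
time: 20.82
position: [0.6864, -0.0926, 0.261]
tool_rot: [0.49, 0.513, -0.501, 0.496]
ft_force: [-0.2, 0.4, -0.3]
grip_width: 0.0077
t 20.82 p [686.4 -92.6 261. ] yaw 1.0 tilt 1.66 q [-0.29  0.6   1.18 -0.    1.39 -0.31] F [-0.2  0.4 -0.3] w 7.7
n 1 world d [  8.1   4.6 -21. ] turn [ 0.5 -0.3  1.6]
[[21, 8.7, -4.4], [0.5, -0.3, 1.6]]
```

```bash
python3 -m inch '[[0,[10,8,-4.4],[0.5,-0.3,1.6]],[0,[0,0,0],[0,0,0]],[0,[0,0,0],[0,0,0]]]'; python3 w.py 694.5 -88 230 0.5
```

```text
time: 21.2
position: [0.6918, -0.0902, 0.251]
tool_rot: [0.496, 0.503, -0.498, 0.502]
ft_force: [-0.6, -0.4, -0.7]
grip_width: 0.0077
t 21.2 p [691.8 -90.2 251. ] yaw 0.7 tilt 0.14 q [-0.29  0.61  1.2  -0.    1.34 -0.3 ] F [-0.6 -0.4 -0.7] w 7.7
n 1 world d [  2.7   2.2 -21. ] turn [0.2 0.  0.1]
[[21, 2.8, -2.2], [0.2, 0.0, 0.1]]
```

```bash
python3 -m inch '[[0,[20,2.8,-2.2],[0,0,0]],[0,[25,0,0],[0,0,0]],[0,[25,0,0],[0,0,0]],[0,[0,0,0],[0,0,0]],[0,[0,0,0],[0,0,0]]]'; python3 w.py 694.5 -88 110 0.5 3
```

```text
time: 21.82
position: [0.6942, -0.0886, 0.1771]
tool_rot: [0.496, 0.504, -0.498, 0.502]
ft_force: [0.0, -0.2, -1.0]
grip_width: 0.008
t 21.82 p [694.2 -88.6 177.1] yaw 0.7 tilt 0.19 q [-0.29  0.68  1.27 -0.    1.2  -0.3 ] F [ 0.  -0.2 -1. ] w 8.0
n 3 world d [  0.3   0.6 -67.1] turn [0.2 0.  0.2]
[[22, 0.2, -0.2], [0.1, 0.0, 0.1]]
[[22, 0.2, -0.2], [0.1, 0.0, 0.1]]
[[22, 0.1, -0.2], [0.1, 0.0, 0.1]]
```

```bash
python3 -m inch '[[0,[22,0,0],[0,0,0]],[0,[22,0,0],[0,0,0]],[0,[20,0,0],[0,0,0]],[0,[10,0,0],[0,0,0]],[0,[0,0,0],[0,0,0]],[0,[4,0,0],[0,0,0]],[0,[0,0,0],[0,0,0]],[0,[0,0,0],[0,0,0]]]'; python3 w.py 694.5 -88 91.5 0.5 1
```

```text
time: 22.82
position: [0.6995, -0.0901, 0.1038]
tool_rot: [0.498, 0.5, -0.495, 0.507]
ft_force: [0.4, 0.5, -1.4]
grip_width: 0.0077
t 22.82 p [699.5 -90.1 103.8] yaw 0.7 tilt 0.64 q [-0.29  0.76  1.32 -0.    1.05 -0.3 ] F [ 0.4  0.5 -1.4] w 7.7
n 1 world d [ -5.    2.1 -12.3] turn [ 0.2  0.2 -0.6]
[[12.2, -5.1, -2.2], [0.2, 0.2, -0.6]]
```

```bash
python3 -m inch '[[0,[0,-5,-2],[0,0.2,-0.6]],[0,[0,0,0],[0,0,0]],[0,[5,0,0],[0,0,0]],[0,[4,0,0],[0,0,0]],[0,[0,0,0],[0,0,0]],[0,[0,0,0],[0,0,0]]]'; python3 w.py 694.5 -88 91.5 0.5 1
```

```text
time: 23.58
position: [0.6943, -0.0881, 0.0945]
tool_rot: [0.496, 0.503, -0.497, 0.503]
ft_force: [-0.5, -0.0, -0.6]
grip_width: 0.0081
t 23.57 p [694.3 -88.1  94.5] yaw 0.7 tilt 0.05 q [-0.29  0.77  1.33 -0.    1.04 -0.3 ] F [-0.5 -0.  -0.6] w 8.1
n 1 world d [ 0.2  0.1 -3. ] turn [0.2 0.  0. ]
[[3.0, 0.2, -0.1], [0.2, 0.0, 0.0]]
```

```bash
python3 -m inch '[[0,[2,0,0],[0,0,0]],[0,[0,0,0],[0,0,0]]]';python3 -m inch '[[0,[1.5,0,0],[0,0,0]],[0,[0,0,0],[0,0,0]]]';python3 -m inch '[[0,[1.5,0,0],[0,0,0]],[0,[0,0,0],[0,0,0]]]'
```

```text
time: 23.82
position: [0.6948, -0.0881, 0.0931]
tool_rot: [0.497, 0.503, -0.497, 0.504]
ft_force: [-0.3, -0.6, -0.2]
grip_width: 0.0081
time: 24.08
position: [0.6952, -0.088, 0.0931]
tool_rot: [0.497, 0.503, -0.497, 0.504]
ft_force: [0.2, -0.6, -0.4]
grip_width: 0.008
time: 24.32
position: [0.6955, -0.0879, 0.093]
tool_rot: [0.497, 0.502, -0.496, 0.504]
ft_force: [-0.3, -1.0, -1.9]
grip_width: 0.008
```

```bash
python3 -m inch '[[0,[3,0,0],[0,0,0]],[0,[0,0,0],[0,0,0]]]';python3 -m inch '[[0,[3,0,0],[0,0,0]],[0,[1,0,0],[0,0,0]],[0,[0,0,0],[0,0,0]]]'
```

```text
time: 24.58
position: [0.6961, -0.0879, 0.0933]
tool_rot: [0.497, 0.502, -0.496, 0.505]
ft_force: [-1.2, 1.1, -0.9]
grip_width: 0.0082
time: 24.95
position: [0.6968, -0.088, 0.093]
tool_rot: [0.498, 0.501, -0.496, 0.505]
ft_force: [-0.8, 0.7, 2.1]
grip_width: 0.0078
```

```bash
python3 -m inch '[[20,[0,0,0],[0,0,0]],[20,[0,0,0],[0,0,0]],[20,[0,-1,0],[0,0,-0.3]],[20,[-15,0,0],[0,0,0]],[20,[-35,0,0],[0,0,0]],[20,[-45,0,0],[0,0,0]],[20,[-50,0,0],[0,0,0]],[20,[-30,0,0],[0,0,0]],[20,[0,0,0],[0,0,0]]]'; python3 w.py 600 150 270 30 8;  python3 - <<'E'
from fit import *
rows=[]
for c in("side","top"):
    im=imaging.camera(c); u,v=np.round(proj(c,[.663,-.05,.07])[0]).astype(int); rows.append(cv2.resize(im[v-60:v+60,u-60:u+60],(400,400),interpolation=cv2.INTER_CUBIC))
cv2.imwrite('pics/b2.png',np.hstack(rows)[:,:,::-1])
E
```

```text
time: 26.08
position: [0.6967, -0.088, 0.2752]
tool_rot: [0.497, 0.502, -0.497, 0.505]
ft_force: [-0.1, 0.1, 0.9]
grip_width: 0.0201
t 26.07 p [696.7 -88.  275.2] yaw 0.8 tilt 0.24 q [-0.28  0.59  1.16 -0.    1.39 -0.3 ] F [-0.1  0.1  0.9] w 20.1
n 8 world d [-96.7 238.   -5.2] turn [-29.2   0.2  -0.1]
[[0.5, -11.7, -30], [-3.7, 0.0, -0.0]]
[[0.5, -9.8, -31], [-3.7, 0.0, -0.0]]
[[0.6, -7.8, -31], [-3.7, 0.0, -0.0]]
[[0.6, -5.8, -32], [-3.7, 0.0, -0.0]]
[[0.6, -3.8, -32], [-3.7, 0.0, -0.0]]
[[0.6, -1.7, -32], [-3.7, 0.0, -0.0]]
[[0.6, 0.3, -32], [-3.7, 0.0, -0.0]]
[[0.6, 2.4, -32], [-3.7, 0.0, -0.0]]
```

View pics/b2.png

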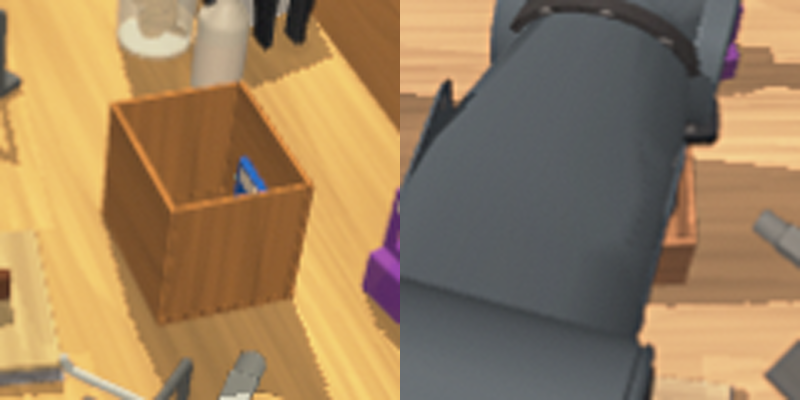

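Blue stands on the box floor at (250,180) in the side crop, and the box hasn't moved. On to green.

```bash
python3 w.py 492.6 269.9 215 55.6 10
```

```text
t 26.18 p [694.7 -87.5 271.1] yaw 0.8 tilt 0.23 q [-0.28  0.59  1.16 -0.    1.39 -0.3 ] F [1.2 0.3 0.1] w 20.0
n 10 world d [-202.1  357.4  -56.1] turn [-54.8  -0.1   0.2]
[[5.7, -20, -36], [-5.5, -0.0, 0.0]]
[[5.7, -16, -38], [-5.5, -0.0, 0.0]]
[[5.6, -12.5, -39], [-5.5, -0.0, 0.0]]
[[5.6, -8.7, -40], [-5.5, -0.0, 0.0]]
[[5.6, -4.8, -41], [-5.5, -0.0, 0.0]]
[[5.6, -0.9, -41], [-5.5, -0.0, 0.0]]
[[5.6, 3.0, -41], [-5.5, -0.0, 0.0]]
[[5.6, 6.9, -40], [-5.5, -0.0, 0.0]]
[[5.6, 10.7, -40], [-5.5, -0.0, 0.0]]
[[5.6, 14.5, -38], [-5.5, -0.0, 0.0]]
```

```bash
python3 -m inch '[[26,[0,-20,-36],[-5.5,0,0]],[26,[0,-16,-38],[-5.5,0,0]],[26,[2,-12,-39],[-5.5,0,0]],[26,[6,-9,-40],[-5.5,0,0]],[26,[6,-5,-41],[-5.5,0,0]],[26,[6,-1,-41],[-5.5,0,0]],[26,[6,3,-41],[-5.5,0,0]],[26,[6,7,-40],[-5.5,0,0]],[26,[6,11,-40],[-5.5,0,0]],[26,[6,12,-35],[-5.5,0,0]],[26,[0,0,0],[0,0,0]],[26,[0,0,0],[0,0,0]]]'; python3 w.py 492.6 269.9 180 55.6 2
```

```text
time: 27.68
position: [0.4651, 0.2709, 0.2029]
tool_rot: [0.191, 0.697, -0.206, 0.66]
ft_force: [0.6, -0.6, -0.4]
grip_width: 0.0258
t 27.68 p [465.1 270.9 202.9] yaw 57.4 tilt 3.22 q [ 0.31  0.46  1.63  0.01  1.1  -0.7 ] F [ 0.6 -0.6 -0.4] w 25.8
n 2 world d [ 27.5  -1.  -22.9] turn [ 1.8 -2.5  2. ]
[[10.6, 7.4, 12.4], [0.9, -1.3, 1.0]]
[[11.0, 7.4, 12.0], [0.9, -1.3, 1.0]]
```

```bash
python3 -m inch '[[26,[5,7,12],[0.9,-1.3,1]],[26,[5,7,12],[0.9,-1.3,1]],[26,[0,0,0],[0,0,0]],[26,[0,0,0],[0,0,0]]]'; python3 w.py 492.6 269.9 165 55.6 2
```

```text
time: 28.18
position: [0.4964, 0.2665, 0.19]
tool_rot: [0.212, 0.673, -0.212, 0.676]
ft_force: [0.7, 0.0, -0.3]
grip_width: 0.0261
t 28.18 p [496.4 266.5 190. ] yaw 55.1 tilt 0.28 q [ 0.3   0.48  1.63 -0.    1.03 -0.66] F [ 0.7  0.  -0.3] w 26.1
n 2 world d [ -3.8   3.4 -25. ] turn [-0.5  0.3 -0.1]
[[12.5, 0.3, -2.6], [-0.2, 0.1, -0.1]]
[[12.5, 0.3, -2.6], [-0.2, 0.1, -0.1]]
```

```bash
python3 -m inch '[[26,[13,0.3,-2.6],[-0.2,0.1,0]],[26,[12,0.3,-2.6],[-0.2,0.1,0]],[26,[0,0,0],[0,0,0]],[26,[0,0,0],[0,0,0]]]'; python3 w.py 492.6 269.9 116 55.6 3
```

```text
time: 28.68
position: [0.4917, 0.2701, 0.163]
tool_rot: [0.21, 0.675, -0.209, 0.676]
ft_force: [-1.0, 0.4, 0.7]
grip_width: 0.0259
t 28.68 p [491.7 270.1 163. ] yaw 55.6 tilt 0.06 q [ 0.3   0.52  1.65  0.    0.97 -0.67] F [-1.   0.4  0.7] w 25.9
n 3 world d [  0.9  -0.2 -47. ] turn [-0.   0.  -0.1]
[[16, 0.1, 0.3], [-0.0, 0.0, -0.0]]
[[16, 0.1, 0.3], [-0.0, 0.0, -0.0]]
[[16, 0.1, 0.3], [-0.0, 0.0, -0.0]]
```

```bash
python3 -m inch '[[26,[15,0.3,0.5],[0,0,0]],[26,[15,0,0],[0,0,0]],[26,[13,0,0],[0,0,0]],[26,[0,0,0],[0,0,0]],[26,[0,0,0],[0,0,0]]]'; python3 w.py 492.6 269.9 116 55.6 1
```

```text
time: 29.3
position: [0.4922, 0.2701, 0.1165]
tool_rot: [0.21, 0.675, -0.209, 0.675]
ft_force: [0.6, -0.2, 0.3]
grip_width: 0.026
t 29.3 p [492.2 270.1 116.5] yaw 55.6 tilt 0.03 q [ 0.3   0.59  1.69  0.    0.86 -0.67] F [ 0.6 -0.2  0.3] w 26.0
n 1 world d [ 0.4 -0.2 -0.5] turn [-0. -0. -0.]
[[0.5, 0.0, 0.4], [-0.0, -0.0, -0.0]]
```

```bash
python3 -m inch '[[0,[0,0,0],[0,0,0]],[0,[0,0,0],[0,0,0]],[0,[0,0,0],[0,0,0]],[0,[0,0,0],[0,0,0]],[0,[0,0,0],[0,0,0]],[0,[-5,0,0],[0,0,0]],[0,[-5,0,0],[0,0,0]],[0,[-3,0,0],[0,0,0]],[0,[0,0,0],[0,0,0]],[0,[0,0,0],[0,0,0]]]'; python3 w.py 421 224 132 55.6 7
```

```text
time: 30.55
position: [0.4928, 0.2703, 0.1317]
tool_rot: [0.21, 0.675, -0.209, 0.676]
ft_force: [-0.9, 0.1, -0.9]
grip_width: 0.0081
t 30.55 p [492.8 270.3 131.7] yaw 55.6 tilt 0.15 q [ 0.3   0.57  1.68  0.    0.89 -0.67] F [-0.9  0.1 -0.9] w 8.1
n 7 world d [-71.8 -46.3   0.3] turn [-0.   0.1 -0.1]
[[-0.1, -11.3, -4.7], [-0.0, 0.0, -0.0]]
[[-0.1, -11.3, -4.7], [-0.0, 0.0, -0.0]]
[[-0.1, -11.3, -4.7], [-0.0, 0.0, -0.0]]
[[-0.1, -11.3, -4.7], [-0.0, 0.0, -0.0]]
[[-0.1, -11.3, -4.7], [-0.0, 0.0, -0.0]]
[[-0.1, -11.3, -4.7], [-0.0, 0.0, -0.0]]
[[-0.1, -11.3, -4.7], [-0.0, 0.0, -0.0]]
```

```bash
python3 -m inch '[[0,[0,-10,-4.2],[0,0,0]],[0,[0,-10,-4.2],[0,0,0]],[0,[0,-10,-4.2],[0,0,0]],[0,[0,0,0],[0,0,0]]]'; python3 w.py 421 224 132 55.6 5
```

```text
time: 31.05
position: [0.4619, 0.2509, 0.1311]
tool_rot: [0.209, 0.676, -0.209, 0.675]
ft_force: [0.1, -0.1, -0.3]
grip_width: 0.0077
t 31.05 p [461.9 250.9 131.1] yaw 55.6 tilt 0.04 q [ 0.28  0.53  1.77  0.    0.85 -0.69] F [ 0.1 -0.1 -0.3] w 7.7
n 5 world d [-40.9 -26.9   0.9] turn [-0. -0. -0.]
[[-0.2, -9.1, -3.7], [-0.0, -0.0, -0.0]]
[[-0.2, -9.1, -3.7], [-0.0, -0.0, -0.0]]
[[-0.2, -9.1, -3.7], [-0.0, -0.0, -0.0]]
[[-0.2, -9.1, -3.7], [-0.0, -0.0, -0.0]]
[[-0.2, -9.1, -3.7], [-0.0, -0.0, -0.0]]
```

```bash
python3 -m inch '[[0,[0,-10,-4],[0,0,0]],[0,[0,-10,-4],[0,0,0]],[0,[0,-10,-4],[0,0,0]],[0,[0,-10,-4],[0,0,0]],[0,[0,0,0],[0,0,0]],[0,[-20,0,0],[0,0,0]],[0,[-40,0,0],[0,0,0]],[0,[-50,0,0],[0,0,0]],[0,[-25,0,0],[0,0,0]],[0,[0,0,0],[0,0,0]],[0,[0,0,0],[0,0,0]]]'; python3 w.py 694.5 -14.5 265 0.5 8;  python3 - <<'E'
from fit import *
im=imaging.camera("top"); g=(.664,-.05)
m=cut("top","order_box",proj("top",[*g,.07])[0])
if m is None: print("none")
else:
    p,f=fit({"top":m},BOX,g,0,[-8,0,8]); print(p.round(4),np.degrees(p[2]).round(1),round(f,3))
E
```

```text
time: 32.42
position: [0.4246, 0.2253, 0.2692]
tool_rot: [0.21, 0.675, -0.209, 0.676]
ft_force: [-0.9, -1.4, -1.0]
grip_width: 0.0075
t 32.42 p [424.6 225.3 269.2] yaw 55.5 tilt 0.09 q [ 0.25  0.27  1.73  0.    1.14 -0.72] F [-0.9 -1.4 -1. ] w 7.5
n 8 world d [ 269.9 -239.8   -4.2] turn [55.  -0.  -0.1]
[[0.5, -5.6, 45], [6.9, -0.0, -0.0]]
[[0.5, -0.2, 45], [6.9, -0.0, -0.0]]
[[0.5, 5.2, 45], [6.9, -0.0, -0.0]]
[[0.5, 10.5, 44], [6.9, -0.0, -0.0]]
[[0.5, 16, 42], [6.9, -0.0, -0.0]]
[[0.5, 21, 40], [6.9, -0.0, -0.0]]
[[0.5, 25, 37], [6.9, -0.0, -0.0]]
[[0.5, 30, 34], [6.9, -0.0, -0.0]]
[ 0.6634 -0.05    0.0075] 0.4 0.151
```

```bash
python3 -m inch '[[0,[0,-5,40],[6.2,0,0]],[0,[0,-1,40],[6.2,0,0]],[0,[0,4,40],[6.2,0,0]],[0,[0,8,39],[6.2,0,0]],[0,[0,12,38],[6.2,0,0]],[0,[0,17,37],[6.2,0,0]],[0,[0,21,35],[6.2,0,0]],[0,[0,24,32],[6.2,0,0]],[0,[0,22,25],[5,0,0]],[0,[0,0,0],[0,0,0]],[0,[0,0,0],[0,0,0]]]'; python3 w.py 694.5 -13.5 250 0.5 1
```

```text
time: 33.9
position: [0.6866, -0.0202, 0.2425]
tool_rot: [-0.495, -0.507, 0.512, -0.486]
ft_force: [0.2, 1.1, -0.9]
grip_width: 0.0081
t 33.9 p [686.6 -20.2 242.5] yaw -0.8 tilt 2.16 q [-0.19  0.61  1.21 -0.    1.36 -0.18] F [ 0.2  1.1 -0.9] w 8.1
n 1 world d [7.9 6.7 7.5] turn [-1.3 -0.3  2.1]
[[-7.8, 7.5, -6.8], [-1.3, -0.3, 2.1]]
```

```bash
python3 -m inch '[[0,[-4,7.5,-6.8],[-1.3,-0.3,2.1]],[0,[0,0,0],[0,0,0]],[0,[0,0,0],[0,0,0]]]'; python3 w.py 694.5 -13.5 235 0.5 1
```

```text
time: 34.28
position: [0.6929, -0.0102, 0.246]
tool_rot: [0.496, 0.504, -0.497, 0.503]
ft_force: [-0.3, -0.3, -1.1]
grip_width: 0.008
t 34.27 p [692.9 -10.2 246. ] yaw 0.8 tilt 0.05 q [-0.18  0.6   1.22  0.    1.32 -0.19] F [-0.3 -0.3 -1.1] w 8.0
n 1 world d [  1.6  -3.3 -11. ] turn [ 0.3 -0.   0. ]
[[11.0, 1.6, 3.3], [0.3, -0.0, 0.0]]
```

```bash
python3 -m inch '[[0,[12,1.6,3.3],[0.3,0,0]],[0,[15,0,0],[0,0,0]],[0,[18,0,0],[0,0,0]],[0,[18,0,0],[0,0,0]],[0,[18,0,0],[0,0,0]],[0,[15,0,0],[0,0,0]],[0,[0,0,0],[0,0,0]],[0,[0,0,0],[0,0,0]]]'; python3 w.py 694.5 -13.5 97 0.5 1
```

```text
time: 35.28
position: [0.6932, -0.0135, 0.1412]
tool_rot: [0.497, 0.503, -0.499, 0.501]
ft_force: [0.2, 0.8, 0.2]
grip_width: 0.0077
t 35.27 p [693.2 -13.5 141.2] yaw 0.5 tilt 0.26 q [-0.18  0.71  1.31  0.    1.12 -0.19] F [0.2 0.8 0.2] w 7.7
n 1 world d [  1.3  -0.  -44.2] turn [-0.  -0.1  0.3]
[[44, 1.5, 0.1], [-0.0, -0.1, 0.3]]
```

```bash
python3 -m inch '[[0,[14,1.3,0],[0,0,0.2]],[0,[14,0,0],[0,0,0]],[0,[12,0,0],[0,0,0]],[0,[0,0,0],[0,0,0]],[0,[0,0,0],[0,0,0]]]'; python3 w.py 694.5 -13.5 93 0.5 1
```

```text
time: 35.9
position: [0.6955, -0.0135, 0.0996]
tool_rot: [0.498, 0.502, -0.497, 0.502]
ft_force: [0.3, 0.3, -1.1]
grip_width: 0.0079
t 35.9 p [695.5 -13.5  99.6] yaw 0.5 tilt 0.11 q [-0.18  0.76  1.34  0.    1.04 -0.19] F [ 0.3  0.3 -1.1] w 7.9
n 1 world d [-1.   0.  -6.6] turn [-0.  -0.  -0.1]
[[6.6, -1.0, -0.0], [-0.0, -0.0, -0.1]]
```

```bash
python3 -m inch '[[0,[4,-1,0],[0,0,0]],[0,[2,0,0],[0,0,0]],[0,[0,0,0],[0,0,0]],[0,[1.5,0,0],[0,0,0]],[0,[0,0,0],[0,0,0]]]';python3 -m inch '[[0,[2,0,0],[0,0,0]],[0,[1,0,0],[0,0,0]],[0,[0,0,0],[0,0,0]]]'
```

```text
time: 36.52
position: [0.6958, -0.0136, 0.0937]
tool_rot: [0.499, 0.501, -0.497, 0.503]
ft_force: [-0.4, 0.3, -0.7]
grip_width: 0.0076
time: 36.9
position: [0.6962, -0.0136, 0.0936]
tool_rot: [0.499, 0.5, -0.496, 0.504]
ft_force: [-0.6, -0.5, -0.2]
grip_width: 0.0078
```

Floor reached (z stuck at 93.6). Release and go to yellow.

```bash
python3 -m inch '[[20,[0,0,0],[0,0,0]],[20,[0,0,0],[0,0,0]],[20,[0,0,0],[0,0,0]],[20,[-15,0,0],[0,0,0]],[20,[-35,0,0],[0,0,0]],[20,[-45,0,0],[0,0,0]],[20,[-50,0,0],[0,0,0]],[20,[-30,0,0],[0,0,0]],[20,[0,0,0],[0,0,0]]]'; python3 w.py 433.6 346.2 200 57 10
```

```text
time: 38.02
position: [0.6964, -0.0138, 0.2777]
tool_rot: [0.501, 0.499, -0.495, 0.505]
ft_force: [0.8, 0.2, -0.0]
grip_width: 0.0202
t 38.02 p [696.4 -13.8 277.7] yaw 0.5 tilt 0.71 q [-0.18  0.58  1.18  0.    1.37 -0.19] F [ 0.8  0.2 -0. ] w 20.2
n 10 world d [-262.8  360.   -77.7] turn [-56.5   0.4  -0.6]
[[7.4, -26, -36], [-5.7, 0.0, -0.1]]
[[7.5, -22, -39], [-5.7, 0.0, -0.1]]
[[7.5, -18, -41], [-5.7, 0.0, -0.1]]
[[7.6, -14.3, -42], [-5.7, 0.0, -0.1]]
[[7.6, -10.1, -43], [-5.7, 0.0, -0.1]]
[[7.6, -5.8, -44], [-5.7, 0.0, -0.1]]
[[7.7, -1.4, -45], [-5.7, 0.0, -0.1]]
[[7.7, 3.0, -44], [-5.7, 0.0, -0.1]]
[[7.7, 7.4, -44], [-5.7, 0.0, -0.1]]
[[7.8, 11.7, -43], [-5.7, 0.0, -0.1]]
```

```bash
python3 -m inch '[[26,[0,-26,-34],[-5.7,0,0]],[26,[0,-22,-38],[-5.7,0,0]],[26,[2,-18,-40],[-5.7,0,0]],[26,[4,-14,-42],[-5.7,0,0]],[26,[6,-10,-43],[-5.7,0,0]],[26,[6,-6,-43],[-5.7,0,0]],[26,[6,-1,-43],[-5.7,0,0]],[26,[6,3,-42],[-5.7,0,0]],[26,[6,7,-40],[-5.7,0,0]],[26,[6,10,-30],[-5.7,0,0]],[26,[0,0,0],[0,0,0]],[26,[0,0,0],[0,0,0]]]'; python3 w.py 433.6 346.2 185 57 2
```

```text
time: 39.52
position: [0.4269, 0.3276, 0.2168]
tool_rot: [0.184, 0.685, -0.192, 0.678]
ft_force: [-0.3, -0.9, 0.2]
grip_width: 0.026
t 39.52 p [426.9 327.6 216.8] yaw 59.2 tilt 0.8 q [ 0.45  0.42  1.65 -0.    1.08 -0.58] F [-0.3 -0.9  0.2] w 26.0
n 2 world d [  6.7  18.6 -31.8] turn [ 2.2 -0.4  0.7]
[[16, 9.9, -1.8], [1.1, -0.2, 0.4]]
[[16, 9.8, -2.0], [1.1, -0.2, 0.4]]
```

```bash
python3 -m inch '[[26,[14,9.5,-1.8],[1.1,-0.2,0.4]],[26,[14,9.5,-1.8],[1,-0.2,0.3]],[26,[0,0,0],[0,0,0]],[26,[0,0,0],[0,0,0]]]'; python3 w.py 433.6 346.2 165 57 2; python3 - <<'E'
from fit import *
im=imaging.camera("side")
for n,g in[("yellow",(.4336,.3462))]:
    m=cardmask("side",im,n,proj("side",[*g,.12])[0]); r=render("side",CARDH,(*g,.9987),.03)
    print(m.sum(),np.argwhere(m).mean(0),np.argwhere(r).mean(0)/S)
E
```

```text
time: 40.02
position: [0.4361, 0.3447, 0.1857]
tool_rot: [0.203, 0.677, -0.203, 0.678]
ft_force: [-0.9, 0.4, 0.0]
grip_width: 0.0257
t 40.02 p [436.1 344.7 185.7] yaw 56.6 tilt 0.08 q [ 0.47  0.48  1.65 -0.    1.01 -0.52] F [-0.9  0.4  0. ] w 25.7
n 2 world d [ -2.5   1.5 -20.7] turn [-0.4  0.1  0. ]
[[10.4, -0.0, -1.5], [-0.2, 0.0, 0.0]]
[[10.4, -0.0, -1.5], [-0.2, 0.0, 0.0]]
416 [132.68509615 269.20432692] [131.5626956  267.89166493]
```

```bash
python3 -m inch '[[26,[11,0,-1.2],[0,0,0]],[26,[11,0,-1.2],[0,0,0]],[26,[0,0,0],[0,0,0]],[26,[0,0,0],[0,0,0]]]'; python3 w.py 434.5 346 116.5 56.6 3; python3 - <<'E'
from h import *
shot("side","_a.png",(220,90,320,190),4); shot("top","_b.png",(140,160,240,260),4)
cv2.imwrite('pics/g3.png',np.hstack([cv2.imread('pics/_a.png'),cv2.imread('pics/_b.png')]))
E
```

```text
time: 40.58
position: [0.4338, 0.3457, 0.1626]
tool_rot: [0.203, 0.677, -0.203, 0.678]
ft_force: [0.3, 0.6, 0.5]
grip_width: 0.0258
t 40.58 p [433.8 345.7 162.6] yaw 56.6 tilt 0.09 q [ 0.47  0.51  1.67 -0.    0.96 -0.51] F [0.3 0.6 0.5] w 25.8
n 3 world d [  0.7   0.3 -46.1] turn [-0.   0.1  0. ]
[[15, 0.2, 0.1], [-0.0, 0.0, 0.0]]
[[15, 0.2, 0.1], [-0.0, 0.0, 0.0]]
[[15, 0.2, 0.1], [-0.0, 0.0, 0.0]]
```

View pics/g3.png

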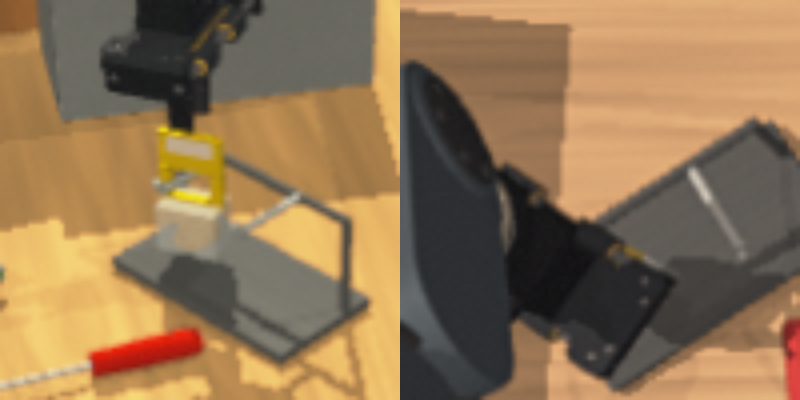

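The fingers are centred above the yellow card at (190,130), so I'll descend.

```bash
python3 -m inch '[[26,[15,0.3,0.4],[0,0,0]],[26,[15,0,0],[0,0,0]],[26,[12,0,0],[0,0,0]],[26,[0,0,0],[0,0,0]],[26,[0,0,0],[0,0,0]]]'; python3 w.py 434.5 346 116.5 56.6 1
```

```text
time: 41.3
position: [0.4343, 0.3456, 0.1173]
tool_rot: [0.203, 0.677, -0.204, 0.678]
ft_force: [0.2, 0.5, 0.9]
grip_width: 0.0262
t 41.3 p [434.3 345.6 117.3] yaw 56.6 tilt 0.08 q [ 0.47  0.58  1.7  -0.    0.86 -0.51] F [0.2 0.5 0.9] w 26.2
n 1 world d [ 0.2  0.4 -0.8] turn [-0.   0.1  0. ]
[[0.8, 0.4, -0.1], [-0.0, 0.1, 0.0]]
```

```bash
python3 -m inch '[[0,[0,0,0],[0,0,0]],[0,[0,0,0],[0,0,0]],[0,[0,0,0],[0,0,0]],[0,[0,0,0],[0,0,0]],[0,[0,0,0],[0,0,0]],[0,[-5,0,0],[0,0,0]],[0,[-5,0,0],[0,0,0]],[0,[-3,0,0],[0,0,0]],[0,[0,0,0],[0,0,0]],[0,[0,0,0],[0,0,0]]]'; python3 w.py 371 305 132.5 56.6 7
```

```text
time: 42.55
position: [0.4347, 0.3459, 0.1323]
tool_rot: [0.203, 0.676, -0.203, 0.678]
ft_force: [0.8, -0.6, -1.3]
grip_width: 0.0081
t 42.55 p [434.7 345.9 132.3] yaw 56.6 tilt 0.15 q [ 0.47  0.56  1.69 -0.    0.89 -0.51] F [ 0.8 -0.6 -1.3] w 8.1
n 7 world d [-63.7 -40.9   0.2] turn [-0.   0.1 -0.1]
[[-0.1, -9.9, -4.4], [-0.0, 0.0, -0.0]]
[[-0.1, -9.9, -4.4], [-0.0, 0.0, -0.0]]
[[-0.0, -9.9, -4.4], [-0.0, 0.0, -0.0]]
[[-0.0, -9.9, -4.4], [-0.0, 0.0, -0.0]]
[[-0.0, -9.9, -4.4], [-0.0, 0.0, -0.0]]
[[-0.0, -9.9, -4.4], [-0.0, 0.0, -0.0]]
[[-0.0, -9.9, -4.4], [-0.0, 0.0, -0.0]]
```

```bash
python3 -m inch '[[0,[0,-10,-4.4],[0,0,0]],[0,[0,-10,-4.4],[0,0,0]],[0,[0,-10,-4.4],[0,0,0]],[0,[0,0,0],[0,0,0]]]'; python3 w.py 366 301.5 132.5 56.6 4
```

```text
time: 43.05
position: [0.4037, 0.3261, 0.1317]
tool_rot: [0.203, 0.677, -0.204, 0.677]
ft_force: [-0.2, -0.1, -1.2]
grip_width: 0.0076
t 43.05 p [403.7 326.1 131.7] yaw 56.6 tilt 0.1 q [ 0.46  0.52  1.78 -0.    0.84 -0.52] F [-0.2 -0.1 -1.2] w 7.6
n 4 world d [-37.7 -24.6   0.8] turn [0.  0.  0.1]
[[-0.2, -10.3, -4.5], [0.0, 0.0, 0.0]]
[[-0.2, -10.3, -4.5], [0.0, 0.0, 0.0]]
[[-0.2, -10.3, -4.5], [0.0, 0.0, 0.0]]
[[-0.2, -10.3, -4.5], [0.0, 0.0, 0.0]]
```

```bash
python3 -m inch '[[0,[0,-10,-4.4],[0,0,0]],[0,[0,-10,-4.4],[0,0,0]],[0,[0,-10,-4.4],[0,0,0]],[0,[0,-8,-3.4],[0,0,0]],[0,[0,0,0],[0,0,0]],[0,[-20,0,0],[0,0,0]],[0,[-40,0,0],[0,0,0]],[0,[-50,0,0],[0,0,0]],[0,[-30,0,0],[0,0,0]],[0,[0,0,0],[0,0,0]],[0,[0,0,0],[0,0,0]]]'; python3 w.py 630 -10 265 0.5 8;  python3 - <<'E'
from fit import *
g=(.664,-.05)
im=imaging.camera("top"); m=cut("top","order_box",proj("top",[*g,.07])[0])
p,f=fit({"top":m},BOX,g,0,[-8,0,8]); print(p.round(4),np.degrees(p[2]).round(1),round(f,3))
rows=[]
for c in("side","top"):
    im=imaging.camera(c); u,v=np.round(proj(c,[.55,-.05,.07])[0]).astype(int); rows.append(cv2.resize(im[v-75:v+75,u-75:u+75],(400,400),interpolation=cv2.INTER_CUBIC))
cv2.imwrite('pics/b3.png',np.hstack(rows)[:,:,::-1])
E
```

```text
time: 44.42
position: [0.3676, 0.3025, 0.275]
tool_rot: [0.203, 0.677, -0.204, 0.678]
ft_force: [-0.3, -0.2, -1.5]
grip_width: 0.0079
t 44.42 p [367.6 302.5 275. ] yaw 56.6 tilt 0.09 q [ 0.45  0.26  1.73 -0.    1.16 -0.53] F [-0.3 -0.2 -1.5] w 7.9
n 8 world d [ 262.4 -312.5  -10. ] turn [56.1  0.1 -0. ]
[[1.3, -14.5, 49], [7.0, 0.0, -0.0]]
[[1.3, -8.5, 50], [7.0, 0.0, -0.0]]
[[1.3, -2.3, 51], [7.0, 0.0, -0.0]]
[[1.3, 4.0, 51], [7.0, 0.0, -0.0]]
[[1.3, 10.2, 50], [7.0, 0.0, -0.0]]
[[1.3, 16, 48], [7.0, 0.0, -0.0]]
[[1.3, 22, 46], [7.0, 0.0, -0.0]]
[[1.3, 27, 43], [7.0, 0.0, -0.0]]
[ 0.6639 -0.0508  0.0202] 1.2 0.298
```

View pics/b3.png

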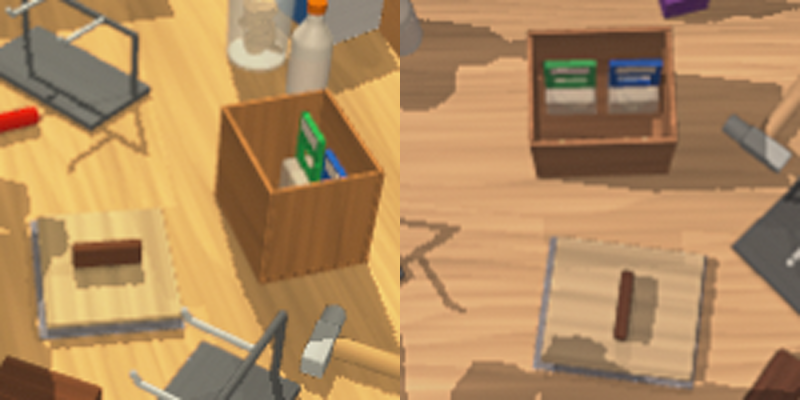

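Green and blue stand upright in the box. Mat and lid are in view, and the lid may have shifted slightly, so I'll refit it later. Now placing yellow.

```bash
python3 -m inch '[[0,[0,-12,38],[5.8,0,0]],[0,[0,-8,39],[5.8,0,0]],[0,[0,-4,40],[5.8,0,0]],[0,[0,0,40],[5.8,0,0]],[0,[0,4,40],[5.8,0,0]],[0,[0,8,39],[5.8,0,0]],[0,[0,12,38],[5.8,0,0]],[0,[0,16,37],[5.8,0,0]],[0,[0,19,35],[5.8,0,0]],[0,[0,10,15],[3,0,0]],[0,[0,0,0],[0,0,0]],[0,[0,0,0],[0,0,0]]]'; python3 w.py 632.5 -13.6 250 0.5 1
```

```text
time: 46.12
position: [0.6029, -0.0015, 0.2589]
tool_rot: [-0.495, -0.506, 0.507, -0.492]
ft_force: [-0.4, 0.1, -1.1]
grip_width: 0.0078
t 46.12 p [602.9  -1.5 258.9] yaw -0.3 tilt 1.51 q [-0.19  0.47  1.43 -0.    1.27 -0.18] F [-0.4  0.1 -1.1] w 7.8
n 1 world d [ 29.6 -12.1  -8.9] turn [-0.8 -0.1  1.5]
[[8.1, 30, 11.9], [-0.8, -0.1, 1.5]]
```

```bash
python3 -m inch '[[0,[0,15,6],[-0.8,-0.1,1.4]],[0,[0,15,6],[0,0,0]],[0,[0,0,0],[0,0,0]],[0,[0,0,0],[0,0,0]]]'; python3 w.py 632.5 -13.6 235 0.5 1
```

```text
time: 46.62
position: [0.6328, -0.0101, 0.259]
tool_rot: [0.496, 0.504, -0.496, 0.504]
ft_force: [0.7, -1.0, -1.8]
grip_width: 0.008
t 46.62 p [632.8 -10.1 259. ] yaw 1.0 tilt 0.02 q [-0.19  0.5   1.37  0.    1.27 -0.21] F [ 0.7 -1.  -1.8] w 8.0
n 1 world d [ -0.3  -3.5 -24. ] turn [ 0.5 -0.  -0. ]
[[24, -0.4, 3.5], [0.5, -0.0, -0.0]]
```

```bash
python3 -m inch '[[0,[15,0,3.5],[0.4,0,0]],[0,[17,0,0],[0,0,0]],[0,[17,0,0],[0,0,0]],[0,[17,0,0],[0,0,0]],[0,[15,0,0],[0,0,0]],[0,[12,0,0],[0,0,0]],[0,[0,0,0],[0,0,0]],[0,[0,0,0],[0,0,0]]]'; python3 w.py 632.5 -13.6 97 0.5 1
```

```text
time: 47.62
position: [0.6291, -0.013, 0.1589]
tool_rot: [0.496, 0.504, -0.498, 0.501]
ft_force: [-0.1, 0.5, -1.7]
grip_width: 0.0081
t 47.62 p [629.1 -13.  158.9] yaw 0.6 tilt 0.24 q [-0.2   0.61  1.48 -0.    1.06 -0.21] F [-0.1  0.5 -1.7] w 8.1
n 1 world d [  3.4  -0.6 -61.9] turn [ 0.1 -0.   0.2]
[[62, 3.6, 0.7], [0.1, -0.0, 0.2]]
```

```bash
python3 -m inch '[[0,[14,3.5,0.6],[0,0,0.2]],[0,[15,0,0],[0,0,0]],[0,[15,0,0],[0,0,0]],[0,[12,0,0],[0,0,0]],[0,[0,0,0],[0,0,0]],[0,[0,0,0],[0,0,0]]]'; python3 w.py 632.5 -13.6 94 0.5 1
```

```text
time: 48.38
position: [0.6335, -0.0137, 0.0992]
tool_rot: [0.498, 0.503, -0.497, 0.503]
ft_force: [0.3, -0.4, -0.7]
grip_width: 0.0082
t 48.38 p [633.5 -13.7  99.2] yaw 0.6 tilt 0.05 q [-0.2   0.69  1.51  0.    0.94 -0.21] F [ 0.3 -0.4 -0.7] w 8.2
n 1 world d [-1.   0.1 -5.2] turn [ 0.1 -0.  -0. ]
[[5.2, -1.0, -0.1], [0.1, -0.0, -0.0]]
```

```bash
python3 -m inch '[[0,[3,-1,0],[0,0,0]],[0,[2,0,0],[0,0,0]],[0,[0,0,0],[0,0,0]],[0,[1.5,0,0],[0,0,0]],[0,[0,0,0],[0,0,0]]]';python3 -m inch '[[0,[2,0,0],[0,0,0]],[0,[1,0,0],[0,0,0]],[0,[0,0,0],[0,0,0]]]'
```

```text
time: 49.0
position: [0.6338, -0.0138, 0.0944]
tool_rot: [0.498, 0.501, -0.496, 0.504]
ft_force: [0.8, -0.3, -1.1]
grip_width: 0.0076
time: 49.38
position: [0.6342, -0.0136, 0.0943]
tool_rot: [0.499, 0.501, -0.496, 0.504]
ft_force: [-0.1, -0.1, -1.8]
grip_width: 0.0078
```

```bash
python3 -m inch '[[20,[0,0,0],[0,0,0]],[20,[0,0,0],[0,0,0]],[20,[0,0,0],[0,0,0]],[20,[-15,0,0],[0,0,0]],[20,[-35,0,0],[0,0,0]],[20,[-45,0,0],[0,0,0]],[20,[-50,0,0],[0,0,0]],[20,[-30,0,0],[0,0,0]],[20,[0,0,0],[0,0,0]]]'; python3 -m inch '[[60,[0,-8,-36],[-8,0,0]],[60,[0,-4,-40],[-8,0,0]],[60,[0,2,-45],[-8,0,0]],[60,[0,8,-45],[-8,0,0]],[60,[0,14,-42],[-8,0,0]],[60,[0,20,-40],[-8,0,0]],[60,[0,25,-36],[-8,0,0]],[60,[0,30,-33],[0,0,0]],[60,[0,0,0],[0,0,0]]]'; python3 - <<'E'
from fit import *
im={c:imaging.camera(c) for c in("side","top")}; out={c:i.copy() for c,i in im.items()}
for n,B,g,z in[("lid",LID+BAR,(.433,-.07),.011),("lid",LID,(.433,-.07),.011),("order_box",BOX,(.664,-.05),0)]:
    ms={c:cut(c,n,proj(c,[*g,z+.03])[0]) for c in im}; ms={c:m for c,m in ms.items() if m is not None}
    for k in [[c] for c in ms]+[list(ms)]:
        p,f=fit({c:ms[c] for c in k},B,g,z,[-20,-8,0,8]); print(n,k,p.round(4),np.degrees(p[2]).round(1),round(f,3))
    for c in out:
        for b in B: cv2.polylines(out[c],[cv2.convexHull(np.round(proj(c,world(b,p,z))).astype(np.int32))],True,(255,0,0),1)
# bar by dark colour
bm={}
for c in im:
    h=hsv(im[c]).astype(int); y,x=np.mgrid[:400,:640]; u=proj(c,[.432,-.071,.035])[0]
    bm[c]=(h[...,2]<115)&(h[...,1]>100)&((x-u[0])**2+(y-u[1])**2<20**2)
p,f=fit(bm,BAR,(.433,-.07),.011,[-20,-8,0,8]); print("bar",[int(m.sum()) for m in bm.values()],p.round(4),np.degrees(p[2]).round(1),round(f,3))
rows=[]
for c in out:
    u,v=np.round(proj(c,[.55,-.05,.07])[0]).astype(int); rows.append(cv2.resize(out[c][v-75:v+75,u-75:u+75],(400,400),interpolation=cv2.INTER_CUBIC))
cv2.imwrite('pics/b4.png',np.hstack(rows)[:,:,::-1])
E
python3 w.py 432 -71 220 82
```

```text
time: 50.5
position: [0.6344, -0.0138, 0.2788]
tool_rot: [0.5, 0.5, -0.495, 0.506]
ft_force: [-0.8, -0.0, 0.4]
grip_width: 0.0199
time: 51.62
position: [0.537, 0.3276, 0.2678]
tool_rot: [0.191, 0.681, -0.195, 0.679]
ft_force: [-0.4, -1.3, -0.1]
grip_width: 0.0603
lid ['side'] [ 0.4326 -0.0708 -0.1402] -8.0 0.067
lid ['top'] [ 0.4333 -0.0744 -0.1428] -8.2 0.04
lid ['side', 'top'] [ 0.4327 -0.0735 -0.1414] -8.1 0.058
lid ['side'] [ 0.4326 -0.0708 -0.1402] -8.0 0.067
lid ['top'] [ 0.4333 -0.0744 -0.1428] -8.2 0.04
lid ['side', 'top'] [ 0.4327 -0.0735 -0.1414] -8.1 0.058
order_box ['side'] [ 0.6624 -0.0509  0.0229] 1.3 0.137
order_box ['top'] [ 0.6642 -0.0509  0.0034] 0.2 0.325
order_box ['side', 'top'] [ 0.663  -0.0509  0.0127] 0.7 0.233
bar [217, 135] [ 0.4341 -0.0743 -0.1337] -7.7 0.226
t 52.02 p [539.8 323.9 269.2] yaw 58.0 tilt 0.25 q [ 0.36  0.49  1.36 -0.    1.29 -0.65] F [-0.3 -0.7  0.2] w 59.9
n 10 world d [-107.8 -394.9  -49.2] turn [-24.   -0.    0.3]
[[5.1, -39, 11.8], [-2.4, -0.0, 0.0]]
[[5.1, -40, 10.2], [-2.4, -0.0, 0.0]]
[[5.1, -40, 8.5], [-2.4, -0.0, 0.0]]
[[5.0, -40, 6.8], [-2.4, -0.0, 0.0]]
[[5.0, -41, 5.1], [-2.4, -0.0, 0.0]]
[[5.0, -41, 3.4], [-2.4, -0.0, 0.0]]
[[5.0, -41, 1.7], [-2.4, -0.0, 0.0]]
[[5.0, -41, -0.0], [-2.4, -0.0, 0.0]]
[[5.0, -41, -1.8], [-2.4, -0.0, 0.0]]
[[4.9, -41, -3.5], [-2.4, -0.0, 0.0]]
```

View pics/b4.png

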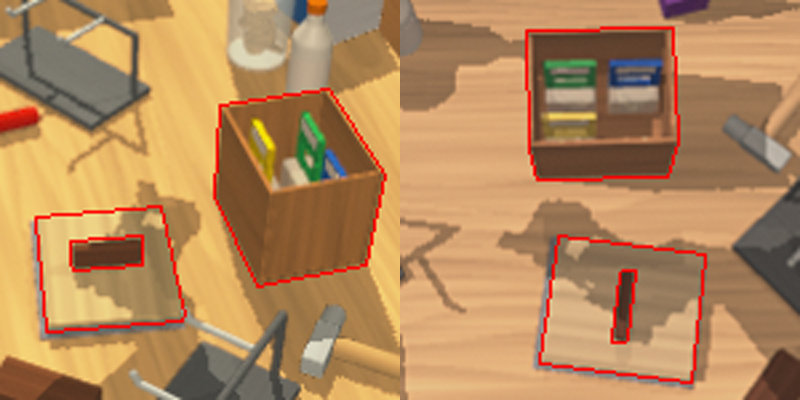

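All three packs stand in the box, at (262,150), (310,145) and (335,165). Lid fit agrees with where it was released. Fetching the lid.

```bash
python3 -m inch '[[60,[0,-38,11],[-2.4,0,0]],[60,[0,-39,10],[-2.4,0,0]],[60,[2,-39,8],[-2.4,0,0]],[60,[5,-39,7],[-2.4,0,0]],[60,[5,-40,5],[-2.4,0,0]],[60,[5,-40,3],[-2.4,0,0]],[60,[5,-40,2],[-2.4,0,0]],[60,[5,-40,0],[-2.4,0,0]],[60,[5,-39,-2],[-2.4,0,0]],[60,[5,-33,-3],[-2.2,0,0]],[60,[0,0,0],[0,0,0]],[60,[0,0,0],[0,0,0]]]'; python3 w.py 432 -72 130 82
```

```text
time: 53.52
position: [0.4375, -0.0728, 0.2358]
tool_rot: [0.049, 0.701, -0.052, 0.709]
ft_force: [0.5, 0.2, 0.5]
grip_width: 0.0598
t 53.52 p [437.5 -72.8 235.8] yaw 81.8 tilt 0.71 q [-0.42  0.26  1.86 -0.    1.01 -1.84] F [0.5 0.2 0.5] w 59.8
n 3 world d [  -5.5    0.8 -105.8] turn [-0.2  0.7  0.2]
[[35, 0.1, -2.3], [-0.1, 0.2, 0.1]]
[[35, 0.1, -2.1], [-0.1, 0.2, 0.1]]
[[35, 0.0, -2.0], [-0.1, 0.2, 0.1]]
```

```bash
python3 -m inch '[[60,[30,0,-3],[0,0.4,0.1]],[60,[30,0,-2],[0,0.3,0.1]],[60,[30,0,0],[0,0,0]],[60,[25,0,0],[0,0,0]],[60,[15,0,0],[0,0,0]],[60,[0,0,0],[0,0,0]],[60,[0,0,0],[0,0,0]]]'; python3 w.py 432 -72 24 82 2
```

```text
time: 54.4
position: [0.4386, -0.068, 0.1051]
tool_rot: [0.048, 0.702, -0.049, 0.709]
ft_force: [-0.6, 0.9, 1.2]
grip_width: 0.0596
t 54.4 p [438.6 -68.  105.1] yaw 82.2 tilt 0.52 q [-0.41  0.5   1.99  0.    0.64 -1.84] F [-0.6  0.9  1.2] w 59.6
n 2 world d [ -6.6  -4.  -81.1] turn [0.2 0.5 0.1]
[[41, -2.4, -3.3], [0.1, 0.3, 0.0]]
[[41, -2.4, -3.2], [0.1, 0.3, 0.0]]
```

```bash
python3 -m inch '[[60,[18,-2.4,-3.4],[0.1,0.3,0]],[60,[18,-2.4,-3.4],[0.1,0.2,0]],[60,[15,0,0],[0,0,0]],[60,[0,0,0],[0,0,0]],[60,[0,0,0],[0,0,0]]]'; python3 w.py 432 -72 24 82 1
```

```text
time: 55.02
position: [0.4362, -0.0726, 0.0575]
tool_rot: [0.047, 0.701, -0.051, 0.71]
ft_force: [-0.6, -0.4, -0.0]
grip_width: 0.0601
t 55.02 p [436.2 -72.6  57.5] yaw 82.1 tilt 0.74 q [-0.42  0.6   2.03 -0.    0.5  -1.85] F [-0.6 -0.4 -0. ] w 60.1
n 1 world d [ -4.2   0.6 -33.5] turn [0.1 0.7 0.3]
[[33, 0.2, -4.7], [0.1, 0.7, 0.3]]
```

```bash
python3 -m inch '[[60,[10,0,-4.5],[0,0.7,0.3]],[60,[10,0,0],[0,0,0]],[60,[8,0,0],[0,0,0]],[60,[0,0,0],[0,0,0]],[60,[0,0,0],[0,0,0]]]'; python3 w.py 432 -72 24 82 1
```

```text
time: 55.65
position: [0.4325, -0.0723, 0.0286]
tool_rot: [0.049, 0.705, -0.049, 0.706]
ft_force: [-0.7, -0.6, 0.5]
grip_width: 0.0602
t 55.65 p [432.5 -72.3  28.6] yaw 82.1 tilt 0.07 q [-0.42  0.66  2.04  0.    0.43 -1.86] F [-0.7 -0.6  0.5] w 60.2
n 1 world d [-0.5  0.3 -4.6] turn [ 0.1  0.1 -0. ]
[[4.6, 0.3, -0.5], [0.1, 0.1, -0.0]]
```

```bash
python3 -m inch '[[60,[4,0,0],[0,0,0]],[60,[0,0,0],[0,0,0]],[0,[0,0,0],[0,0,0]],[0,[0,0,0],[0,0,0]],[0,[0,0,0],[0,0,0]],[0,[0,0,0],[0,0,0]],[0,[0,0,0],[0,0,0]],[0,[0,0,0],[0,0,0]],[0,[0,0,0],[0,0,0]],[0,[0,0,0],[0,0,0]]]' 35; python3 w.py 432 -72 220 82 4
```

```text
time: 56.9
position: [0.4329, -0.0724, 0.0248]
tool_rot: [0.049, 0.705, -0.049, 0.706]
ft_force: [0.0, 0.1, 0.5]
grip_width: 0.0159
t 56.9 p [432.9 -72.4  24.8] yaw 82.1 tilt 0.14 q [-0.42  0.67  2.04  0.    0.42 -1.86] F [0.  0.1 0.5] w 15.9
n 4 world d [ -0.9   0.4 195.2] turn [ 0.1  0.1 -0. ]
[[-49, 0.1, -0.1], [0.0, 0.0, -0.0]]
[[-49, 0.1, -0.1], [0.0, 0.0, -0.0]]
[[-49, 0.1, -0.2], [0.0, 0.0, -0.0]]
[[-49, 0.1, -0.2], [0.0, 0.0, -0.0]]
```

```bash
python3 -m inch '[[0,[-10,0,0],[0,0,0]],[0,[-30,0,0],[0,0,0]],[0,[-45,0,0],[0,0,0]],[0,[-50,0,0],[0,0,0]],[0,[-40,0,0],[0,0,0]],[0,[-10,0,0],[0,0,0]],[0,[0,0,0],[0,0,0]],[0,[0,0,0],[0,0,0]]]'; python3 - <<'E'
from fit import *
im={c:imaging.camera(c) for c in("side","top")}
g=(.664,-.05); ms={c:cut(c,"order_box",proj(c,[*g,.07])[0]) for c in im}
for c,m in ms.items():
    if m is None: continue
    p,f=fit({c:m},BOX,g,0,[-8,0,8]); print(c,p.round(4),np.degrees(p[2]).round(1),round(f,3))
E
python3 w.py 663.8 -50.3 220 90.5 7
```

```text
time: 57.9
position: [0.429, -0.0711, 0.2148]
tool_rot: [0.049, 0.707, -0.048, 0.704]
ft_force: [-0.5, -0.1, -2.4]
grip_width: 0.0155
side [ 0.6631 -0.0497  0.0159] 0.9 0.173
top [ 0.6655 -0.051   0.0229] 1.3 0.447
t 58.1 p [429.4 -71.3 214.9] yaw 82.1 tilt 0.27 q [-0.42  0.29  1.89  0.    0.97 -1.86] F [-0.5 -0.4 -2.9] w 15.9
n 7 world d [234.4  21.    5.1] turn [-8.4 -0.2 -0.1]
[[-0.9, 7.6, 33], [-1.2, -0.0, -0.0]]
[[-0.8, 6.9, 33], [-1.2, -0.0, -0.0]]
[[-0.8, 6.2, 33], [-1.2, -0.0, -0.0]]
[[-0.8, 5.5, 33], [-1.2, -0.0, -0.0]]
[[-0.8, 4.8, 33], [-1.2, -0.0, -0.0]]
[[-0.8, 4.1, 33], [-1.2, -0.0, -0.0]]
[[-0.7, 3.4, 33], [-1.2, -0.0, -0.0]]
```

```bash
python3 -m inch '[[0,[-2,7,25],[-1.2,0,0]],[0,[-2,7,30],[-1.2,0,0]],[0,[-2,6,32],[-1.2,0,0]],[0,[-2,5.5,32],[-1.2,0,0]],[0,[0,5,32],[-1.2,0,0]],[0,[0,4,30],[-1.2,0,0]],[0,[0,3.4,27],[-1.2,0,0]],[0,[0,0,15],[0,0,0]],[0,[0,0,0],[0,0,0]],[0,[0,0,0],[0,0,0]]]'; python3 w.py 663.8 -50.3 190 90.5 1
```

```text
time: 59.35
position: [0.6562, -0.0465, 0.207]
tool_rot: [-0.001, 0.717, 0.008, 0.697]
ft_force: [-0.1, -0.4, -1.3]
grip_width: 0.0156
t 59.35 p [656.2 -46.5 207. ] yaw 90.7 tilt 1.66 q [-0.24  0.6   1.34  0.    1.23 -1.83] F [-0.1 -0.4 -1.3] w 15.6
n 1 world d [  7.6  -3.8 -17. ] turn [ 0.2 -1.6 -0.5]
[[17, -4.0, 8.0], [0.2, -1.6, -0.5]]
```

```bash
python3 -m inch '[[0,[6,-4,7.5],[0.2,-1.6,-0.5]],[0,[0,0,0],[0,0,0]],[0,[0,0,0],[0,0,0]]]'; python3 w.py 663.8 -50.3 172 90.5 1
```

```text
time: 59.72
position: [0.6608, -0.0503, 0.2001]
tool_rot: [-0.003, 0.708, 0.003, 0.706]
ft_force: [0.7, -0.4, -1.8]
grip_width: 0.0156
t 59.73 p [660.8 -50.3 200.1] yaw 90.5 tilt 0.21 q [-0.24  0.6   1.35  0.    1.19 -1.82] F [ 0.7 -0.4 -1.8] w 15.6
n 1 world d [  3.   -0.  -28.1] turn [-0.  -0.2 -0.1]
[[28, -0.1, 3.1], [-0.0, -0.2, -0.1]]
```

```bash
python3 -m inch '[[0,[10,0,3],[0,-0.2,-0.1]],[0,[10,0,0],[0,0,0]],[0,[5,0,0],[0,0,0]],[0,[0,0,0],[0,0,0]],[0,[0,0,0],[0,0,0]]]'; python3 w.py 663.8 -50.3 165 90.5 1; python3 - <<'E'
from fit import *
rows=[]
for c in("side","top"):
    im=imaging.camera(c); u,v=np.round(proj(c,[.66,-.05,.12])[0]).astype(int); rows.append(cv2.resize(im[v-50:v+50,u-50:u+50],(400,400),interpolation=cv2.INTER_CUBIC))
cv2.imwrite('pics/b5.png',np.hstack(rows)[:,:,::-1])
E
```

```text
time: 60.35
position: [0.6634, -0.05, 0.1732]
tool_rot: [-0.003, 0.707, 0.003, 0.707]
ft_force: [0.0, -0.6, -2.4]
grip_width: 0.016
t 60.35 p [663.4 -50.  173.2] yaw 90.5 tilt 0.06 q [-0.24  0.64  1.37 -0.    1.14 -1.82] F [ 0.  -0.6 -2.4] w 16.0
n 1 world d [ 0.4 -0.3 -8.2] turn [-0.  -0.1  0. ]
[[8.2, -0.3, 0.4], [-0.0, -0.1, 0.0]]
```

View pics/b5.png

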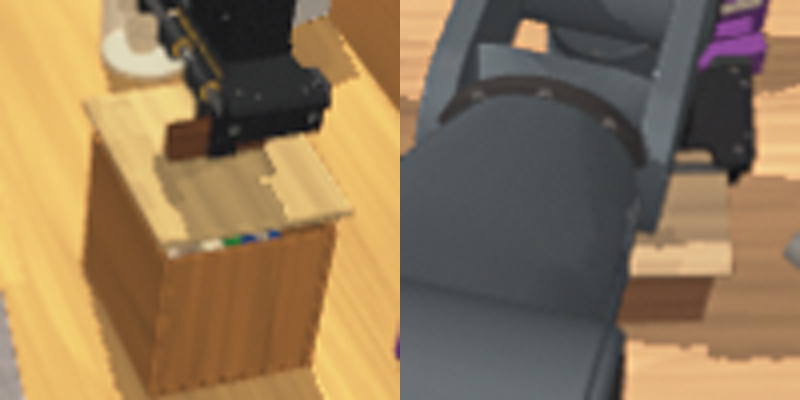

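The lid hovers centred and square over the box. Lower gently, watching force.

```bash
python3 -m inch '[[0,[5,0,0.4],[0,0,0]],[0,[5,0,0],[0,0,0]],[0,[0,0,0],[0,0,0]],[0,[0,0,0],[0,0,0]]]'; python3 -m inch '[[0,[4,0,0],[0,0,0]],[0,[2,0,0],[0,0,0]],[0,[0,0,0],[0,0,0]]]';  python3 w.py 663.8 -50.3 154 90.5 1
```

```text
time: 60.95
position: [0.664, -0.0501, 0.163]
tool_rot: [-0.003, 0.707, 0.003, 0.707]
ft_force: [0.1, 0.2, -1.9]
grip_width: 0.0158
time: 61.32
position: [0.6641, -0.0501, 0.1568]
tool_rot: [-0.003, 0.707, 0.003, 0.707]
ft_force: [0.8, 0.1, -2.1]
grip_width: 0.0155
t 61.33 p [664.1 -50.1 156.8] yaw 90.5 tilt 0.04 q [-0.24  0.66  1.38 -0.    1.1  -1.82] F [ 0.8  0.1 -2.1] w 15.5
n 1 world d [-0.3 -0.2 -2.8] turn [-0.  0.  0.]
[[2.8, -0.2, -0.3], [-0.0, 0.0, 0.0]]
```

```bash
python3 -m inch '[[0,[2,0,0],[0,0,0]],[0,[1,0,0],[0,0,0]],[0,[0,0,0],[0,0,0]]]'; python3 -m inch '[[0,[1.5,0,0],[0,0,0]],[0,[1.5,0,0],[0,0,0]],[0,[0,0,0],[0,0,0]]]'; python3 -m inch '[[0,[1.5,0,0],[0,0,0]],[0,[1.5,0,0],[0,0,0]],[0,[0,0,0],[0,0,0]]]'
```

```text
time: 61.7
position: [0.6642, -0.0502, 0.154]
tool_rot: [-0.003, 0.707, 0.003, 0.707]
ft_force: [-0.6, 0.1, -1.5]
grip_width: 0.0156
time: 62.08
position: [0.6645, -0.0502, 0.1542]
tool_rot: [-0.004, 0.706, 0.003, 0.708]
ft_force: [0.4, -0.1, -1.8]
grip_width: 0.0163
time: 62.45
position: [0.6647, -0.0503, 0.154]
tool_rot: [-0.004, 0.706, 0.002, 0.708]
ft_force: [-0.1, -0.7, -1.6]
grip_width: 0.0161
```

Seated at the expected height (154.0, against 153.8 expected). Release, retreat and check.

```bash
python3 -m inch '[[50,[0,0,0],[0,0,0]],[50,[0,0,0],[0,0,0]],[50,[0,0,0],[0,0,0]],[50,[0,0,0],[0,0,0]],[50,[-15,0,0],[0,0,0]],[50,[-35,0,0],[0,0,0]],[50,[-45,0,0],[0,0,0]],[50,[-40,0,0],[0,0,0]],[50,[0,0,0],[0,0,0]]]'; python3 -m inch '[[50,[0,36,-15],[0,0,0]],[50,[0,40,-15],[0,0,0]],[50,[0,42,-15],[0,0,0]],[50,[0,42,-15],[0,0,0]],[50,[0,42,-15],[0,0,0]],[50,[0,42,-15],[0,0,0]],[50,[0,40,-15],[0,0,0]],[50,[0,30,-10],[0,0,0]],[50,[0,0,0],[0,0,0]],[50,[0,0,0],[0,0,0]]]'; python3 - <<'E'
from fit import *
im={c:imaging.camera(c) for c in("side","top")}; out={c:i.copy() for c,i in im.items()}
for n,B,g,z in[("lid",LID+BAR,(.664,-.05),.14)]:
    ms={c:cut(c,n,proj(c,[*g,z])[0]) for c in im}; ms={c:m for c,m in ms.items() if m is not None}
    p,f=fit(ms,B,g,z,[-8,0,8]); print(n,list(ms),p.round(4),np.degrees(p[2]).round(1),round(f,3))
    for zz in(.13,.135,.14,.145,.15): print(zz,[round(fit({c:m},B,p[:2],zz,[0])[1],4) for c,m in ms.items()], round(fit(ms,B,p[:2],zz,[0])[1],4))
rows=[]
for c in out:
    u,v=np.round(proj(c,[.56,-.05,.07])[0]).astype(int); rows.append(cv2.resize(out[c][v-80:v+80,u-80:u+80],(400,400),interpolation=cv2.INTER_CUBIC))
cv2.imwrite('pics/b6.png',np.hstack(rows)[:,:,::-1])
print(get_obs()["time"])
E
```

```text
time: 63.58
position: [0.6657, -0.0504, 0.2965]
tool_rot: [-0.004, 0.704, 0.002, 0.71]
ft_force: [0.1, 0.0, -0.1]
grip_width: 0.0501
time: 64.82
position: [0.5406, 0.2701, 0.2896]
tool_rot: [-0.004, 0.707, 0.0, 0.707]
ft_force: [0.9, -0.4, -0.4]
grip_width: 0.0499
lid ['side', 'top'] [ 0.6645 -0.0514  0.0064] 0.4 0.058
0.13 [np.float64(0.0546), np.float64(0.0371)] 0.0868
0.135 [np.float64(0.062), np.float64(0.0391)] 0.0646
0.14 [np.float64(0.0698), np.float64(0.0425)] 0.0585
0.145 [np.float64(0.0775), np.float64(0.0469)] 0.0673
0.15 [np.float64(0.0868), np.float64(0.0524)] 0.0912
65.025
```

View pics/b6.png

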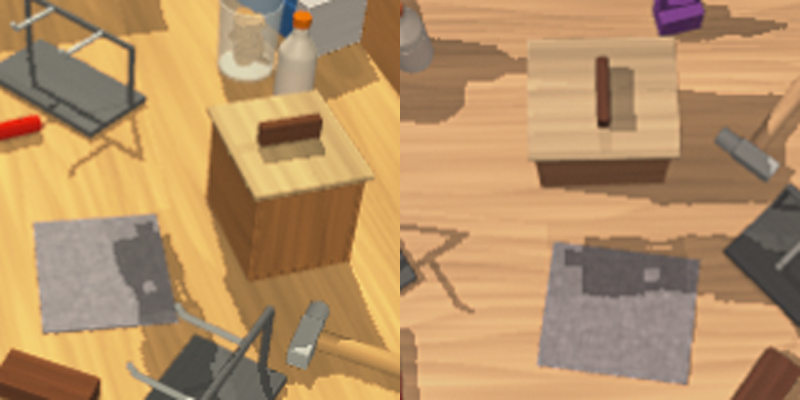

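The lid is down, level and centred, with the two-view height fit best at z = 0.140. Pegs are empty and the rest is undisturbed, so I'm handing in.

```bash
python3 -c "
from rig import robot; print(robot.hand_in())"
```

```text
the job is handed in; nothing more can be done
None
```

The job is handed in at about 65 s of the 210 s allowed; `hand_in` gives no verdict.

- **Lid off:** I lifted the lid off the box and laid it flat in the middle of the grey mat. It was within about 3 mm of the mat's centre and square to it.
- **Packs:** Three packs were present (blue, green and yellow); the red one was absent. Each was raised 15–17 mm, slid out over the peg tip with no notable force, and stood in the order box. The picture before closing showed all three upright.
- **Lid back on:** The lid went back on the box. The gripper stopped at 154.0 mm against 153.8 mm expected. The final two-camera fit put the lid at a height of 0.140 m and within about 1 mm and 0.5° of the box.
- **Knock:** I saw no knock to the box or lid.

Three checks disagreed or were weak:

- **Card angle:** The packs hung about 22° off square to the pegs rather than square as described, so I gripped them at their measured angle.
- **Box view:** Some of the later box fits were poor because the arm or the packs partly hid it. Position still agreed within about 2 mm.
- **Floor contact:** Contact with the box floor, and the lid's on mat and rim, hardly showed on the force reading. I judged it mainly from the height no longer dropping.

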